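Put the desk stationery back in its organiser trays after the lesson

TASK

Tidy up the shared stationery on the study table: put the stapler in the longest tray, standing on its base; the roll of tape flat in the big square tray; the glue stick upright in the smallest tray; and the eraser flat in the shorter oblong tray. Each must end up wholly inside its tray, on the tray's floor. Set each one down gently, do not drop it, and leave the pupil's calculator where it lies.

Things in the scene. Friction and masses are not known exactly. Their poses are not given: they have to be found in the camera images.
- stapler: Black desk stapler standing on its dark steel base: 34 x 125 mm base plate, about 60 mm high. Its long axis is y (nose at +y); its upper arm, the part to grip, is 30 mm wide in x with upright flat sides, running from about 35 to 55 mm above the base at mid-length. Origin: centre of its underside; z up. About 0.17 kg.
- tape_roll: Roll of cream paper tape on a brown cardboard core, lying flat: outside diameter 54 mm, hole 27 mm, 24 mm high. Origin: centre of its underside; z along the roll's axis, up. About 50 g.
- glue_stick: Glue stick standing upright on its flat end: white tube with blue base and blue cap, 27 mm diameter, 98 mm high. Origin: centre of its underside; z up along its axis (cap on top). About 45 g; it tips easily.
- eraser: White block eraser with a blue paper sleeve, lying flat: 26 mm in x, 64 mm in y, 14 mm high. Origin: centre of its underside; z up. About 25 g.
- long_tray: Fixed open tray of light grey plastic (rubber feet, it does not slide), the longest of the four, outside 90 (x) by 190 (y) mm; all walls and the floor 3 mm thick, 22 mm high overall, so the inside is 84 x 184 mm, 19 mm deep, and the floor's upper face lies 3 mm above the table. Origin: centre of its underside, on the table; z up, its long side along y.
- square_tray: Fixed open tray of light grey plastic (rubber feet, it does not slide), the big square one, outside 126 by 126 mm; all walls and the floor 3 mm thick, 22 mm high overall, so the inside is 120 x 120 mm, 19 mm deep, and the floor's upper face lies 3 mm above the table. Origin: centre of its underside, on the table; z up, sides along x and y.
- small_tray: Fixed open tray of light grey plastic (rubber feet, it does not slide), the smallest, square, outside 76 by 76 mm; all walls and the floor 3 mm thick, 22 mm high overall, so the inside is 70 x 70 mm, 19 mm deep, and the floor's upper face lies 3 mm above the table. Origin: centre of its underside, on the table; z up, sides along x and y.
- oblong_tray: Fixed open tray of light grey plastic (rubber feet, it does not slide), the shorter and wider of the two oblong ones, outside 130 (x) by 96 (y) mm; all walls and the floor 3 mm thick, 22 mm high overall, so the inside is 124 x 90 mm, 19 mm deep, and the floor's upper face lies 3 mm above the table. Origin: centre of its underside, on the table; z up, its long side along x.
- calculator: A pupil's red pocket calculator lying flat and loose: 108 mm in x, 70 mm in y, 14 mm high with its keys. To be left alone. Origin: centre of its underside; z up.
Mind the look-alikes: they are no part of the job. What is shaped like the glue_stick but yellow is not meant. What is shaped like the eraser but turquoise is not meant.

How it is judged:
By the outcome, as a careful person would: the job done as asked, in the order asked, and still so for the second after the job is handed in, with the robot touching nothing.
It also fails if it takes over 122 s, if anything falls off the work surface, if the arm or the gripper's body presses on something with over 40 N, if the wrist force passes 120 N, or if a joint passes its speed limit or range.

ROBOT

A 6-joint arm with a two-finger parallel gripper is mounted at the origin on the work surface. World frame = base frame: x ahead of the robot, y to its left, z up, the work surface at z = 0. Lengths are in m, angles in rad, forces in N, time in s.
With the tool pointing down it reaches from about 0.325 to 0.775 m from the base axis. Payload 9.3 kg.
Tool frame: the origin (TCP) lies on the centre line of the jaws, within the pads' length; the fingertips stand robot.tip_extent ahead of it and the grasp point (between the pads) lies 2 mm behind it (robot.tip_extent is the distance from the TCP to the fingertips, in m); z points along the fingers, y is the direction in which the jaws open and shut (so a half turn about z gives the same grasp; the last joint's range is limited). The gripper opens to 85 mm and grips with 20 to 120 N. Pads are 22 mm wide; open, the fingers measure 114 mm over their backs; the gripper's body (76 mm by 85 mm) begins 54 mm behind the grasp point. The pads swing forward as they close: fully open they stand 13 mm farther back than shut.
Start: joints at [1.132, 0.259, 0.021, 1.334, 0, 1.418], TCP at [0.155, 0.528, 0.219] pointing down, gripper open.
Joint ranges: [-3.04, 3.04], [-0.91, 1.82], [-1.04, 1.36], [-1.92, 1.95], [-1.52, 1.45], [-3.14, 3.14]. Speed limits (rad/s): [2.22, 2.22, 2.79, 3.14, 3.14, 3.14].

INTERFACE

Orientations are given as [roll, pitch, yaw] about the fixed x, y, z axes, in that order (R = Rz(yaw) Ry(pitch) Rx(roll)).
In Python, from cell import robot gives the robot as it stands.
- The arm moves only by the tool servo_tool, never from a script. Its argument "motion" is a list of rows, each an object with "translation": the shift along the tool's x, y, z in cm, a list of three; "twist": the turn, a rotation vector about the tool's x, y, z in rad, a list of three; "hand": the finger opening in cm, from 0 to 8.54. In form: [{"translation": [dx, dy, dz], "twist": [rx, ry, rz], "hand": hand}, ...]. A call has 1 to 20 rows; each row is the pose to reach, as a shift and turn from the pose commanded when the call began, along the tool's axes at that moment; what a row does not reach only later rows make up. A row lasts 1/12 s, in which the tool goes at most 41.7 mm and 7.16 degrees, less where a joint would pass 70% of its speed; a pose out of reach is approached as far as the arm can. A call with a gripper value outside its range is refused whole. The fingers move at their own pace and stop on an object; "newtons" is the grip in N (left out, the last holds). Time passes only in rows, so rows that repeat a pose let the fingers close. It gives the time, the measured TCP pose, the force and the opening at its end, in the units of the state.
- robot.get_obs(): the state, without advancing time (a new reading comes with each control period).
- robot.capture(name): name is "scene" or "top" or "wrist"; returns a dict with "frame" (384x512x3 uint8, red, green, blue), "camera_matrix" (3x3 intrinsics, pixels), "view" (4x4, takes a point from world to camera coordinates). Camera axes: x right, y down, z forward; pixel columns grow to the right and rows downward; lengths in m; the calibration is good to about 2 mm. A picture is of the moment at which its call begins. There is no depth.
- robot.sign_off(): hands the job in, once; it reports no verdict.
Trained networks look in the newest picture that a camera, given by its name, has taken for a name from the list of things; names that differ only in an ending like _2 or _b are one class to them, and where a whole thing is asked for, a point or a joint stands for the part that bears it (a point fixed in the world has none). Each returns a list of dicts, best first, with "p" (0 to 1); they miss things now and then, are a little off and sometimes report something else, mostly with a low value. They report only what shows in the picture. A call takes as long as a camera call. They do not tell look-alikes from the thing itself.
- robot.spot_in(camera, name): "point" ([row, column] in pixels, amid what is visible of it).
- robot.trace(camera, name): "mask" (384x512 bool, what is visible of it) and "point" ([row, column] in pixels, amid what is visible of it).
- robot.spot_point(camera, name): "point" ([row, column] in pixels: a listed point, or the origin of a listed thing).
The state is a dict: "t": time; "qpos": joint angles; "qd": joint speeds; "effort": joint torques, N m; "ee_pos": TCP position; "ee_rot": TCP orientation; "force": force on the tool from outside, world axes, zero at the start; "ft_torque": the same for the moment, N m; "opening": finger opening in m.
Only numpy, scipy, OpenCV 4.12 (cv2) and the standard library are available. Lean on these libraries where they do the work, as an engineer would, in place of code of your own. Each camera call takes 0.05 s, during which the arm holds its last target. There are 200 camera calls.

## Working session

There is one attempt and no reset: what is moved stays moved. The work goes in short steps, Python scripts to look and compute and a tool call to move; the robot and the scene stay as the last step left them, time stands still between calls to the robot, and variables do not carry over. Pictures are saved under pics/ and viewed, about 12 in all and at most 16, crops included, and the job is handed in when it is done.

Besides the shell and the picture viewer there is one more tool, called after "Request:" as name(argument=value, ...) on one line, values as JSON. servo_tool: Moves the arm, as the interface text tells. Its arguments: {"type":"object","properties":{"motion":{"type":"array","items":{"type":"object","properties":{"translation":{"type":"array","items":{"type":"number"}},"twist":{"type":"array","items":{"type":"number"}},"hand":{"type":"number"}}}},"newtons":{"type":"number"}},"required":["motion"]}

```bash
mkdir -p pics; ls; python3 - <<'E'
from cell import robot
import cv2,numpy as np
print(robot.get_obs(), robot.tip_extent)
for n in ("top","scene"):
    c=robot.capture(n); cv2.imwrite(f"pics/{n}0.png",cv2.resize(c["frame"][:,:,::-1],(800,600),interpolation=cv2.INTER_CUBIC))
    print(n,c["camera_matrix"].tolist(),np.round(c["view"],4).tolist())
    for o in "stapler tape_roll glue_stick eraser long_tray square_tray small_tray oblong_tray calculator".split():
        print(o,[(np.round(d["point"],1).tolist(),round(d["p"],2)) for d in robot.spot_point(n,o)])
E
```

```text
pics
{'t': 0.0, 'qpos': array([ 1.13239533e+00,  2.59197244e-01,  2.07585598e-02,  1.33366582e+00,
       -9.44625403e-06,  1.41820437e+00]), 'qd': array([-4.40833623e-04, -1.09281744e-03,  1.35747784e-04,  4.07184419e-04,
       -3.52539840e-04, -9.44084713e-05]), 'effort': array([ 2.18134141e-03, -5.55637801e+01,  3.44539726e+01,  1.35139460e-02,
       -2.44382736e-04, -3.80245552e-06]), 'ee_pos': array([0.15494434, 0.52742686, 0.21796216]), 'ee_rot': array([-3.14029824e+00, -1.89507200e-04,  2.85578350e+00]), 'force': array([-0.48957065, -0.03637318,  0.05751312]), 'ft_torque': array([-0.04803966, -0.0830964 ,  0.02027242]), 'opening': 0.08523412144935912} 0.017
top [[426.01664585800967, 0.0, 248.89676484042786], [0.0, 426.01664585800967, 194.5392446428655], [0.0, 0.0, 1.0]] [[-0.0247, -0.9996, 0.0161, -0.0085], [-0.9961, 0.0233, -0.0851, 0.4857], [0.0847, -0.0181, -0.9962, 1.3593], [0.0, 0.0, 0.0, 1.0]]
stapler [([236.5, 328.4], 0.57)]
tape_roll [([216.2, 196.3], 0.52)]
glue_stick [([212.4, 222.0], 0.59), ([201.7, 246.2], 0.54)]
eraser [([191.3, 315.9], 0.58), ([217.7, 289.7], 0.57)]
long_tray [([176.1, 371.6], 0.55)]
square_tray [([145.8, 290.6], 0.8), ([218.1, 290.1], 0.23), ([180.9, 106.3], 0.23)]
small_tray [([145.0, 198.2], 0.74)]
oblong_tray [([181.1, 104.5], 0.9)]
calculator [([239.0, 159.3], 0.77)]
scene [[378.2239157243981, 0.0, 252.88573162229716], [0.0, 378.2239157243981, 191.09376891471007], [0.0, 0.0, 1.0]] [[0.7638, 0.6453, -0.0135, -0.3924], [0.3783, -0.4646, -0.8007, -0.1447], [-0.523, 0.6064, -0.599, 1.3354], [0.0, 0.0, 0.0, 1.0]]
stapler [([233.7, 130.8], 0.74)]
tape_roll [([170.7, 260.0], 0.61)]
glue_stick [([183.5, 243.8], 0.82), ([199.9, 229.4], 0.59)]
eraser [([256.1, 187.8], 0.68), ([223.7, 187.5], 0.54)]
long_tray [([312.3, 130.1], 0.94)]
square_tray [([264.4, 250.2], 0.75)]
small_tray [([201.2, 320.4], 0.84)]
oblong_tray [([146.8, 337.7], 0.96)]
calculator [([149.0, 266.5], 0.6)]
```

View pics/top0.png

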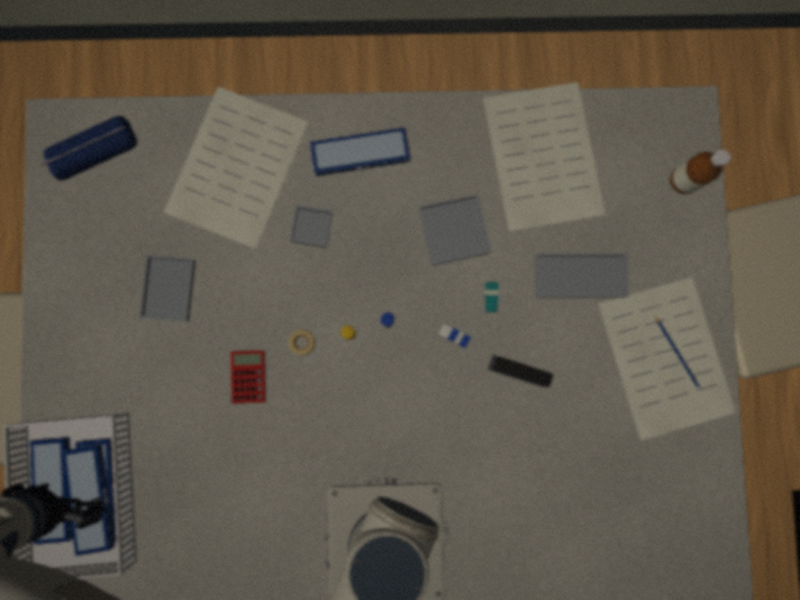

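View pics/scene0.png

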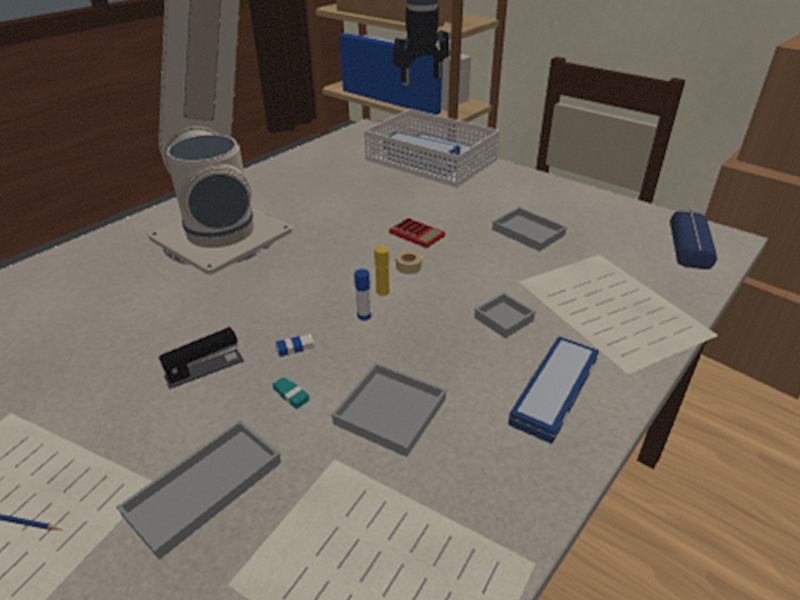

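The top view (800x600 scale) shows the stapler (520,370), tape (301,342), blue glue stick (388,320) with the yellow look-alike at (347,332), the blue/white eraser (455,336) with the turquoise one at (491,297), and the calculator (248,377). It also shows the long tray (581,276), square (455,230), small (312,227) and oblong (168,289). The scene view agrees.

```bash
cat > h.py <<'E'
from cell import robot
import cv2, numpy as np, json
from scipy.optimize import minimize
from scipy.spatial.transform import Rotation as R
DIM=dict(stapler=(.034,.125,.058),eraser=(.026,.064,.014),tape_roll=(.054,.054,.024),glue_stick=(.027,.027,.098),
 long_tray=(.09,.19,.022),square_tray=(.126,.126,.022),small_tray=(.076,.076,.022),oblong_tray=(.13,.096,.022),calculator=(.108,.07,.014))
def ray(c,pt,z):
    V=c["view"]; d=V[:3,:3].T@np.linalg.solve(c["camera_matrix"],[pt[1],pt[0],1]); o=-V[:3,:3].T@V[:3,3]
    return (o+d*(z-o[2])/d[2])[:2]
def proj(c,P):
    q=(c["view"][:3,:3]@P.T).T+c["view"][:3,3]; q=q@c["camera_matrix"].T; return q[:,:2]/q[:,2:]
def verts(n):
    a,b,h=DIM[n]
    if n in("tape_roll","glue_stick"):
        t=np.linspace(0,2*np.pi,32)[:-1]; xy=np.c_[np.cos(t),np.sin(t)]*a/2
    else: xy=np.array([[-a,-b],[a,-b],[a,b],[-a,b]])/2
    return np.vstack([np.c_[xy,0*xy[:,0]+z] for z in (0,h)])
def sil(c,n,p,z0=0,S=4):
    v=verts(n); r=R.from_euler('z',p[2]).as_matrix(); q=proj(c,v@r.T+[p[0],p[1],z0])
    m=np.zeros((384,512),np.uint8); h=cv2.convexHull(((q)*16).round().astype(np.int32).reshape(-1,1,2))
    cv2.fillConvexPoly(m,h,1,cv2.LINE_AA,4); return m>0
def fit(views,n,p0,z0=0):
    """views: list of (capture, mask)"""
    def cost(p): return -sum((s&m).sum()/max(1,(s|m).sum()) for c,m in views for s in [sil(c,n,p,z0)])/len(views)
    best=None
    for y in ([p0[2]] if n in("tape_roll","glue_stick") else p0[2]+np.arange(-.4,.41,.4)):
        s=np.array([[p0[0],p0[1],y]]*4); s[1,0]+=.012; s[2,1]+=.012; s[3,2]+=.3
        o=minimize(cost,s[0],method='Nelder-Mead',options=dict(initial_simplex=s,xatol=2e-4,fatol=1e-4,maxiter=250))
        if best is None or o.fun<best.fun: best=o
    return best.x,-best.fun
def near(res,c,n,xy,z): 
    return min(res,key=lambda d:np.hypot(*(ray(c,d["point"],z)-xy)),default=None)
E
cat > m1.py <<'E'
from h import *
ct=robot.capture("top"); cs=robot.capture("scene"); out={}
P=dict(stapler=(236.5,328.4),tape_roll=(216.2,196.3),glue_stick=(205,248),eraser=(215,291),long_tray=(176,371.6),square_tray=(146,290.6),small_tray=(145,198),oblong_tray=(181,104.5),calculator=(239,159))
for n,pt in P.items():
    xy=ray(ct,pt,DIM[n][2]/2); V=[]
    for nm,c in(("top",ct),("scene",cs)):
        d=near(robot.trace(nm,n),c,n,xy,DIM[n][2]/2)
        if d is not None: V.append((c,d["mask"]))
    cnt=np.argwhere(V[0][1]); w=np.array([ray(ct,p,0) for p in cnt]); u=np.linalg.svd(w-w.mean(0))[2][0]
    y=np.arctan2(u[1],u[0])-(np.pi/2 if DIM[n][0]<=DIM[n][1] else 0)
    f=[fit([v],n,(*xy,y)) for v in V]; p,s=fit(V,n,(*xy,y)); out[n]=p.tolist()
    print(n,np.round(p,4),round(s,2),[ (np.round(a,3),round(b,2)) for a,b in f])
json.dump(out,open("poses.json","w"))
E
python3 m1.py
```

```text
stapler [ 0.3402 -0.2855 -0.3149] 0.81 [(array([ 0.339, -0.286, -0.307]), np.float64(0.85)), (array([ 0.34 , -0.285, -0.378]), np.float64(0.79))]
tape_roll [ 0.4106  0.1651 -3.8429] 0.76 [(array([ 0.411,  0.167, -4.179]), np.float64(0.69)), (array([ 0.408,  0.161, -4.041]), np.float64(0.88))]
glue_stick [ 0.4468 -0.011  -3.8268] 0.32 [(array([ 0.45 , -0.016, -3.952]), np.float64(0.0)), (array([ 0.447, -0.011, -3.827]), np.float64(0.64))]
eraser [ 0.4155 -0.1563 -3.6366] 0.82 [(array([ 0.418, -0.153, -3.684]), np.float64(0.82)), (array([ 0.418, -0.157, -3.747]), np.float64(0.83))]
long_tray [ 0.5367 -0.4245 -3.1684] 0.94 [(array([ 0.541, -0.427, -3.135]), np.float64(0.93)), (array([ 0.535, -0.425, -3.162]), np.float64(0.95))]
square_tray [ 0.6409 -0.1611 -2.9533] 0.96 [(array([ 0.641, -0.16 , -4.515]), np.float64(0.98)), (array([ 0.638, -0.162, -2.945]), np.float64(0.97))]
small_tray [ 0.6551  0.1408 -4.8942] 0.95 [(array([ 0.656,  0.141, -3.329]), np.float64(0.98)), (array([ 0.655,  0.139, -4.866]), np.float64(0.94))]
oblong_tray [0.5302 0.4406 3.038 ] 0.95 [(array([0.531, 0.441, 3.017]), np.float64(0.96)), (array([0.527, 0.439, 3.01 ]), np.float64(0.98))]
calculator [ 0.3446  0.277  -3.1553] 0.88 [(array([ 0.342,  0.277, -3.136]), np.float64(0.92)), (array([ 0.341,  0.275, -3.272]), np.float64(0.83))]
```

```bash
cat >> h.py <<'E'
def go(*T):
    """print tool-frame shift (cm) and twist for targets (x,y,z,yaw)"""
    o=robot.get_obs(); r=R.from_euler('xyz',o["ee_rot"])
    for t in T:
        d=r.inv().apply(np.array(t[:3])-o["ee_pos"])*100; w=(r.inv()*R.from_euler('xyz',[np.pi,0,t[3]])).as_rotvec()
        print(np.round(d,2).tolist(),np.round(w,3).tolist())
    print("pose",np.round(o["ee_pos"],4),np.round(o["ee_rot"],3),"open",round(o["opening"],4),"t",round(o["t"],2),"F",np.round(o["force"],1))
E
python3 -c "
from h import *
go((.42,.33,.25,2.3),(.48,.05,.25,1.8),(.42,-.15,.25,1.5),(.34,-.285,.25,1.256))"
```

```text
[-30.99, -11.5, -3.14] [0.0, 0.0, 0.556]
[-44.64, -36.67, -3.14] [0.0, 0.0, 1.056]
[-44.52, -57.55, -3.14] [0.0, 0.0, 1.356]
[-40.66, -72.76, -3.14] [0.0, 0.0, 1.6]
pose [0.1551 0.5277 0.2186] [3.142 0.    2.856] open 0.0858 t 2.0 F [0.7 0.1 0.4]
```

Request:
servo_tool(motion=[{"translation": [-31, -11.5, -3.1], "twist": [0, 0, 0.556]}, {"translation": [-31, -11.5, -3.1], "twist": [0, 0, 0.556]}, {"translation": [-31, -11.5, -3.1], "twist": [0, 0, 0.556]}, {"translation": [-31, -11.5, -3.1], "twist": [0, 0, 0.556]}, {"translation": [-31, -11.5, -3.1], "twist": [0, 0, 0.556]}, {"translation": [-31, -11.5, -3.1], "twist": [0, 0, 0.556]}, {"translation": [-31, -11.5, -3.1], "twist": [0, 0, 0.556]}, {"translation": [-31, -11.5, -3.1], "twist": [0, 0, 0.556]}, {"translation": [-44.6, -36.7, -3.1], "twist": [0, 0, 1.056]}, {"translation": [-44.6, -36.7, -3.1], "twist": [0, 0, 1.056]}, {"translation": [-44.6, -36.7, -3.1], "twist": [0, 0, 1.056]}, {"translation": [-44.6, -36.7, -3.1], "twist": [0, 0, 1.056]}, {"translation": [-44.6, -36.7, -3.1], "twist": [0, 0, 1.056]}, {"translation": [-44.6, -36.7, -3.1], "twist": [0, 0, 1.056]}, {"translation": [-44.6, -36.7, -3.1], "twist": [0, 0, 1.056]}, {"translation": [-44.5, -57.5, -3.1], "twist": [0, 0, 1.356]}, {"translation": [-44.5, -57.5, -3.1], "twist": [0, 0, 1.356]}, {"translation": [-44.5, -57.5, -3.1], "twist": [0, 0, 1.356]}, {"translation": [-44.5, -57.5, -3.1], "twist": [0, 0, 1.356]}, {"translation": [-44.5, -57.5, -3.1], "twist": [0, 0, 1.356]}])

```text
schema error: expected keys translation, twist, hand
```

```bash
python3 -c "
from h import *
go((.34,-.285,.25,1.256))"
```

```text
[-40.66, -72.76, -3.14] [0.0, 0.0, 1.6]
pose [0.1551 0.5277 0.2186] [3.142 0.    2.856] open 0.0858 t 2.0 F [0.7 0.1 0.4]
```

Request:
servo_tool(motion=[{"translation": [-31, -11.5, -3.1], "twist": [0, 0, 0.556], "hand": 7}, {"translation": [-31, -11.5, -3.1], "twist": [0, 0, 0.556], "hand": 7}, {"translation": [-31, -11.5, -3.1], "twist": [0, 0, 0.556], "hand": 7}, {"translation": [-31, -11.5, -3.1], "twist": [0, 0, 0.556], "hand": 7}, {"translation": [-31, -11.5, -3.1], "twist": [0, 0, 0.556], "hand": 7}, {"translation": [-31, -11.5, -3.1], "twist": [0, 0, 0.556], "hand": 7}, {"translation": [-31, -11.5, -3.1], "twist": [0, 0, 0.556], "hand": 7}, {"translation": [-31, -11.5, -3.1], "twist": [0, 0, 0.556], "hand": 7}, {"translation": [-44.6, -36.7, -3.1], "twist": [0, 0, 1.056], "hand": 7}, {"translation": [-44.6, -36.7, -3.1], "twist": [0, 0, 1.056], "hand": 7}, {"translation": [-44.6, -36.7, -3.1], "twist": [0, 0, 1.056], "hand": 7}, {"translation": [-44.6, -36.7, -3.1], "twist": [0, 0, 1.056], "hand": 7}, {"translation": [-44.6, -36.7, -3.1], "twist": [0, 0, 1.056], "hand": 7}, {"translation": [-44.6, -36.7, -3.1], "twist": [0, 0, 1.056], "hand": 7}, {"translation": [-44.6, -36.7, -3.1], "twist": [0, 0, 1.056], "hand": 7}, {"translation": [-44.5, -57.5, -3.1], "twist": [0, 0, 1.356], "hand": 7}, {"translation": [-44.5, -57.5, -3.1], "twist": [0, 0, 1.356], "hand": 7}, {"translation": [-44.5, -57.5, -3.1], "twist": [0, 0, 1.356], "hand": 7}, {"translation": [-44.5, -57.5, -3.1], "twist": [0, 0, 1.356], "hand": 7}, {"translation": [-44.5, -57.5, -3.1], "twist": [0, 0, 1.356], "hand": 7}])

```text
t: 3.67
ee_pos: [0.4189, -0.1512, 0.2498]
ee_rot: [3.141, 0.0, 1.5]
force: [1.4, -0.4, 0.8]
opening: 0.07
```

```bash
python3 -c "
from h import *
go((.34,-.285,.25,1.256))
c=robot.capture('wrist'); cv2.imwrite('pics/w1.png',c['frame'][:,:,::-1])
print(np.round(c['view'],3).tolist(), c['camera_matrix'].tolist())"
```

```text
[-13.91, -6.92, -0.02] [0.001, 0.0, 0.244]
pose [ 0.4189 -0.1512  0.2498] [3.141 0.    1.5  ] open 0.07 t 3.67 F [ 1.4 -0.4  0.8]
[[0.998, -0.07, 0.0, -0.429], [-0.067, -0.943, 0.326, -0.166], [-0.023, -0.325, -0.945, 0.371], [0.0, 0.0, 0.0, 1.0]] [[333.37121494297617, 0.0, 252.058428508383], [0.0, 333.37121494297617, 192.49961108379193], [0.0, 0.0, 1.0]]
```

View pics/w1.png

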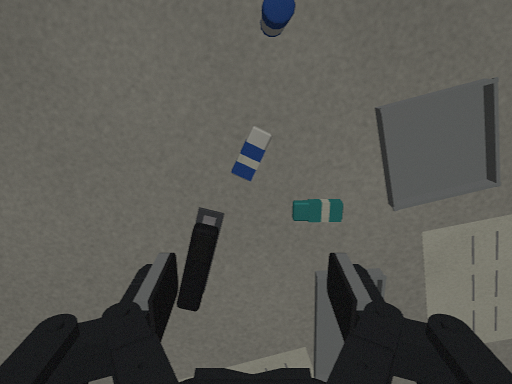

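Wrist view: the stapler runs from (210,210) to (188,308), the eraser is at (252,153), the turquoise look-alike at (318,210), the square tray at (440,145) and the glue cap at (278,12).

```bash
cat > w.py <<'E'
from h import *
import sys
def wrist(names,z0={}):
    P=json.load(open("poses.json")); c=robot.capture("wrist"); out={}
    for n in names:
        z=z0.get(n,0); d=near(robot.trace("wrist",n),c,n,np.array(P[n][:2]),DIM[n][2]/2+z)
        if d is None: print(n,"none"); continue
        p,s=fit([(c,d["mask"])],n,P[n],z); out[n]=p.tolist(); r=np.argwhere(d["mask"])
        print(n,np.round(p,4),"iou",round(s,2),"was",np.round(P[n],3),"bbox",r.min(0),r.max(0))
    return P,out
if __name__=="__main__":
    P,o=wrist(sys.argv[1:]); P.update(o); json.dump(P,open("poses.json","w"))
E
python3 w.py stapler eraser square_tray
```

```text
stapler [ 0.343  -0.2863 -0.2955] iou 0.8 was [ 0.34  -0.285 -0.315] bbox [203 178] [306 225]
eraser [ 0.4182 -0.1537 -3.6397] iou 0.94 was [ 0.415 -0.156 -3.637] bbox [120 233] [175 272]
square_tray [ 0.6416 -0.1598 -2.9527] iou 0.99 was [ 0.641 -0.161 -2.953] bbox [ 70 377] [204 503]
```

Request:
servo_tool(motion=[{"translation": [-13.9, -6.7, 4.5], "twist": [0, 0, 0.235], "hand": 7}, {"translation": [-13.9, -6.7, 4.5], "twist": [0, 0, 0.235], "hand": 7}, {"translation": [-13.9, -6.7, 4.5], "twist": [0, 0, 0.235], "hand": 7}, {"translation": [-13.9, -6.7, 4.5], "twist": [0, 0, 0.235], "hand": 7}, {"translation": [-13.9, -6.7, 4.5], "twist": [0, 0, 0.235], "hand": 7}, {"translation": [-13.9, -6.7, 4.5], "twist": [0, 0, 0.235], "hand": 7}, {"translation": [-13.9, -6.7, 4.5], "twist": [0, 0, 0.235], "hand": 7}])

```text
t: 4.5
ee_pos: [0.3439, -0.2823, 0.2048]
ee_rot: [3.141, -0.0, 1.266]
force: [0.0, -0.0, 0.6]
opening: 0.0701
```

```bash
python3 w.py stapler long_tray; python3 -c "
from h import *
P=json.load(open('poses.json'));p=P['stapler']
go((p[0],p[1],.10,p[2]+np.pi/2),(p[0],p[1],.043,p[2]+np.pi/2))
c=robot.capture('wrist'); f=c['frame'][:,:,::-1].copy(); m=sil(c,'stapler',p).astype(np.uint8)
cv2.drawContours(f,cv2.findContours(m,0,1)[0],-1,(0,255,0),1); cv2.imwrite('pics/w2.png',f)"
```

```text
stapler [ 0.3417 -0.2851 -0.3227] iou 0.81 was [ 0.343 -0.286 -0.296] bbox [104 235] [230 267]
long_tray [ 0.5385 -0.4237 -3.1626] iou 0.99 was [ 0.537 -0.424 -3.168] bbox [134 396] [308 501]
[-0.36, -0.16, 10.5] [0.001, 0.0, 0.019]
[-0.36, -0.16, 16.2] [0.001, 0.0, 0.019]
pose [ 0.3442 -0.2821  0.205 ] [3.141 0.    1.268] open 0.07 t 4.65 F [-0.8  0.  -0.1]
```

View pics/w2.png

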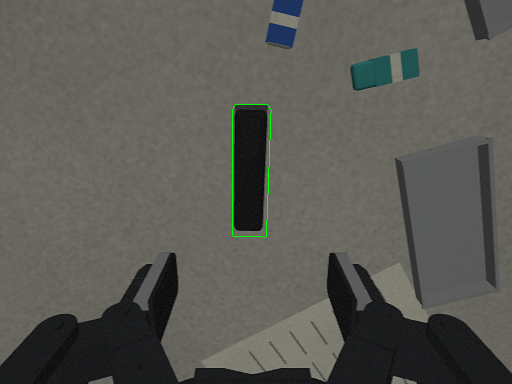

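The wrist view shows the black arm at columns 234-267, rows 108-231. It is nearly aligned with the jaws, and the box fit is slightly too wide. I'll get the arm's centre line from its dark pixels.

```bash
python3 -c "
from h import *
c=robot.capture('wrist'); g=c['frame'].max(2); m=np.zeros_like(g); m[95:240,225:280]=(g[95:240,225:280]<60)
n,l,s,_=cv2.connectedComponentsWithStats(m); k=1+s[1:,4].argmax(); r=np.argwhere(l==k); print(s[k])
w=np.array([ray(c,p,.052) for p in r]).astype(np.float32); (cx,cy),sz,a=cv2.minAreaRect(w*1000); print(cx,cy,sz,a)
u=np.linalg.svd(w-w.mean(0),full_matrices=False)[2][0]; print(w.mean(0),np.arctan2(u[1],u[0])-np.pi/2)
y=(np.arctan2(u[1],u[0])%np.pi); print(y); go((cx/1000,cy/1000,.043,y))"
```

```text
[ 234  104   33  127 3848]
341.88812255859375 -281.30029296875 (124.77298736572266, 29.413965225219727) 71.23160552978516
[ 0.34299535 -0.27767956] -3.4721522
1.240237
[0.05, -0.25, 16.2] [0.001, 0.0, 0.027]
pose [ 0.344  -0.2824  0.205 ] [3.141 0.    1.267] open 0.07 t 4.75 F [-0.2  0.1  0.8]
```

Request:
servo_tool(newtons=45, motion=[{"translation": [-0.1, -0.2, 4], "twist": [0, 0, 0.026], "hand": 7}, {"translation": [-0.1, -0.2, 8], "twist": [0, 0, 0.026], "hand": 7}, {"translation": [-0.1, -0.2, 12], "twist": [0, 0, 0.026], "hand": 7}, {"translation": [-0.1, -0.2, 14.5], "twist": [0, 0, 0.026], "hand": 7}, {"translation": [-0.1, -0.2, 16], "twist": [0, 0, 0.026], "hand": 6}, {"translation": [-0.1, -0.2, 16.2], "twist": [0, 0, 0.026], "hand": 4.5}, {"translation": [-0.1, -0.2, 16.2], "twist": [0, 0, 0.026], "hand": 3.5}, {"translation": [-0.1, -0.2, 16.2], "twist": [0, 0, 0.026], "hand": 2}, {"translation": [-0.1, -0.2, 16.2], "twist": [0, 0, 0.026], "hand": 1.5}, {"translation": [-0.1, -0.2, 16.2], "twist": [0, 0, 0.026], "hand": 1.5}, {"translation": [-0.1, -0.2, 16.2], "twist": [0, 0, 0.026], "hand": 1.5}, {"translation": [-0.1, -0.2, 16.2], "twist": [0, 0, 0.026], "hand": 1.5}])

```text
t: 5.75
ee_pos: [0.3413, -0.284, 0.0432]
ee_rot: [3.14, 0.001, 1.239]
force: [-0.5, 0.6, 2.9]
opening: 0.0149
```

```bash
python3 -c "
from h import *
p=json.load(open('poses.json'))['long_tray']; y=p[2]%np.pi+np.pi/2
y=(y if y<np.pi else y-np.pi); print(y)
go((.342,-.283,.13,1.24),(p[0],p[1],.13,y),(p[0],p[1],.055,y))"
```

```text
1.549822840961105
[0.11, 0.04, -8.68] [0.001, 0.001, -0.001]
[-6.78, 23.2, -8.64] [0.001, 0.001, -0.311]
[-6.78, 23.19, -1.14] [0.001, 0.001, -0.311]
pose [ 0.3413 -0.284   0.0432] [3.140e+00 1.000e-03 1.239e+00] open 0.0149 t 5.75 F [-0.5  0.6  2.9]
```

Opening 15 mm against a 30 mm arm looks like a miss, so I'll take a picture.

```bash
python3 -c "
from h import *
a=robot.capture('wrist')['frame']; b=robot.capture('scene')['frame'][150:290,60:220]
b=cv2.resize(b,(439,384),interpolation=cv2.INTER_CUBIC); cv2.imwrite('pics/w3.png',cv2.resize(np.hstack([a,b])[:,:,::-1],(800,323)))"
```

```text
(no output)
```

View pics/w3.png

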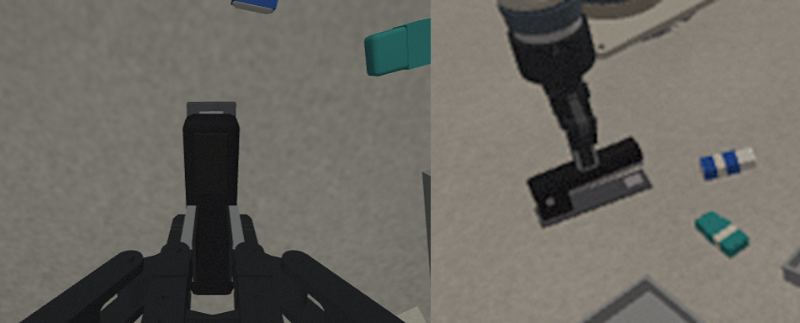

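The pads are on both sides of the arm, at about (190,235) and (238,235) in the left image, so it looks gripped. The opening reading disagrees. I'll squeeze fully to check before lifting.

Request:
servo_tool(motion=[{"translation": [0, 0, 0], "twist": [0, 0, 0], "hand": 0}, {"translation": [0, 0, 0], "twist": [0, 0, 0], "hand": 0}, {"translation": [0, 0, 0], "twist": [0, 0, 0], "hand": 0}, {"translation": [0, 0, 0], "twist": [0, 0, 0], "hand": 0}, {"translation": [0, 0, -1], "twist": [0, 0, 0], "hand": 0}, {"translation": [0, 0, -2], "twist": [0, 0, 0], "hand": 0}, {"translation": [0, 0, -2], "twist": [0, 0, 0], "hand": 0}])

```text
t: 6.43
ee_pos: [0.3414, -0.2842, 0.0637]
ee_rot: [3.14, 0.001, 1.239]
force: [0.4, -0.9, 0.2]
opening: -0.0001
```

```bash
python3 -c "
from h import *
print(robot.get_obs())
a=robot.capture('wrist')['frame']; b=robot.capture('scene')['frame'][150:290,60:220]
b=cv2.resize(b,(439,384),interpolation=cv2.INTER_CUBIC); cv2.imwrite('pics/w4.png',cv2.resize(np.hstack([a,b])[:,:,::-1],(800,323)))"
```

```text
{'t': 6.4333, 'qpos': array([-8.83525024e-01,  1.86469651e-01, -4.98312963e-01,  8.84463465e-01,
       -9.64372434e-06,  1.01927999e+00]), 'qd': array([ 0.00206707,  0.01329513, -0.02847482, -0.04874946, -0.00109608,
        0.00166245]), 'effort': array([ 9.13999043e-02, -4.38834286e+01,  2.81144428e+01,  8.88560805e-01,
       -3.21086198e-03,  2.42059156e-05]), 'ee_pos': array([ 0.34138482, -0.28417088,  0.06366664]), 'ee_rot': array([3.14027731e+00, 8.20511193e-04, 1.23878710e+00]), 'force': array([ 0.44035276, -0.89094402,  0.17300798]), 'ft_torque': array([-0.03001692, -0.04568546,  0.00833659]), 'opening': -7.11819580705238e-05}
```

View pics/w4.png

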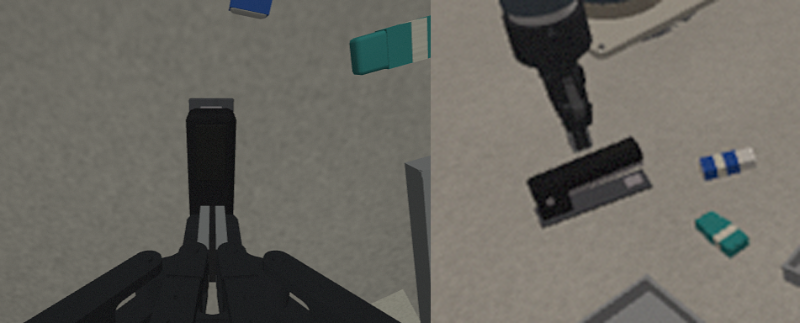

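The fingers closed to zero and the stapler did not come up. I'll compare the projected TCP and tip with what the images show.

```bash
python3 -c "
from h import *
o=robot.get_obs(); r=R.from_euler('xyz',o['ee_rot']).as_matrix(); P=np.array([o['ee_pos']+r[:,2]*d for d in (-.02,0,.017)])
sc=robot.capture('scene')
for n in('wrist','scene'):
    c=sc if n=='scene' else robot.capture(n); print(n,proj(c,P).round(1).tolist())
f=sc['frame'][:,:,::-1].copy(); 
for q in proj(sc,P): cv2.circle(f,tuple((q*16).astype(int)),16,(0,255,0),-1,cv2.LINE_AA,4)
for q in proj(sc,np.array([[.342,-.283,.055],[.342,-.283,0]])): cv2.circle(f,tuple((q*16).astype(int)),16,(0,0,255),-1,cv2.LINE_AA,4)
cv2.imwrite('pics/s5.png',cv2.resize(f[140:290,60:220],(640,600),interpolation=cv2.INTER_CUBIC))"
```

```text
wrist [[252.0, 270.4], [252.1, 249.5], [252.1, 235.1]]
scene [[125.1, 211.3], [126.8, 217.5], [128.3, 222.6]]
```

View pics/s5.png

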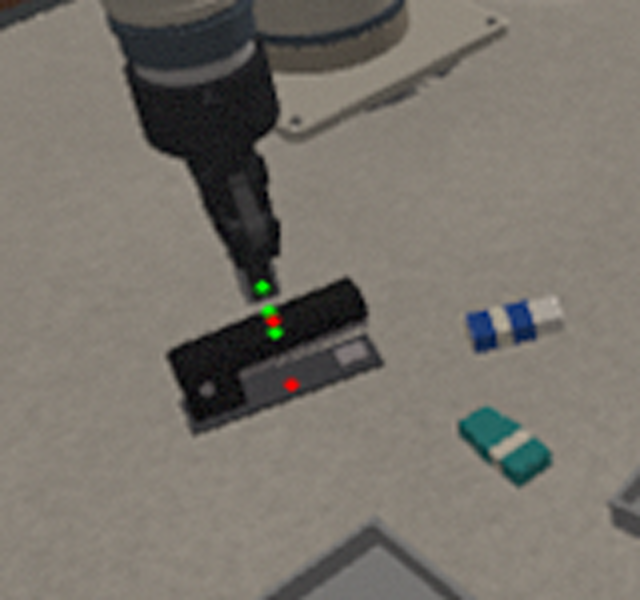

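Tips appear about 20 mm higher than tip_extent implies, in both the scene and wrist views, so the jaws closed just above the arm. I'll open, go lower and close again. TCP z = 0.028 is safe under either reading.

Request:
servo_tool(motion=[{"translation": [0, 0, -2], "twist": [0, 0, 0], "hand": 6.5}, {"translation": [0, 0, -2], "twist": [0, 0, 0], "hand": 6.5}, {"translation": [0, 0, -2], "twist": [0, 0, 0], "hand": 6.5}, {"translation": [0, 0, -2], "twist": [0, 0, 0], "hand": 6.5}, {"translation": [0, 0, -1], "twist": [0, 0, 0], "hand": 6.5}, {"translation": [0, 0, 1], "twist": [0, 0, 0], "hand": 6.5}, {"translation": [0, 0, 2.5], "twist": [0, 0, 0], "hand": 6.5}, {"translation": [0, 0, 3.2], "twist": [0, 0, 0], "hand": 6.5}, {"translation": [0, 0, 3.5], "twist": [0, 0, 0], "hand": 6.5}, {"translation": [0, 0, 3.5], "twist": [0, 0, 0], "hand": 4}, {"translation": [0, 0, 3.5], "twist": [0, 0, 0], "hand": 2.5}, {"translation": [0, 0, 3.5], "twist": [0, 0, 0], "hand": 1.5}, {"translation": [0, 0, 3.5], "twist": [0, 0, 0], "hand": 1}, {"translation": [0, 0, 3.5], "twist": [0, 0, 0], "hand": 1}, {"translation": [0, 0, 3.5], "twist": [0, 0, 0], "hand": 1}, {"translation": [0, 0, 3.5], "twist": [0, 0, 0], "hand": 1}])

```text
t: 7.97
ee_pos: [0.3413, -0.2841, 0.0283]
ee_rot: [3.14, 0.001, 1.239]
force: [-2.1, 0.9, 6.0]
opening: 0.029
```

```bash
python3 -c "
from h import *
go((.342,-.283,.1,1.24))
sc=robot.capture('scene')
b=cv2.resize(sc['frame'][140:290,60:220,::-1],(480,450),interpolation=cv2.INTER_CUBIC); cv2.imwrite('pics/s6.png',b)"
```

```text
[0.12, 0.04, -7.17] [0.001, 0.001, -0.001]
pose [ 0.3413 -0.2841  0.0283] [3.140e+00 1.000e-03 1.239e+00] open 0.029 t 7.97 F [-2.1  0.9  6. ]
```

View pics/s6.png

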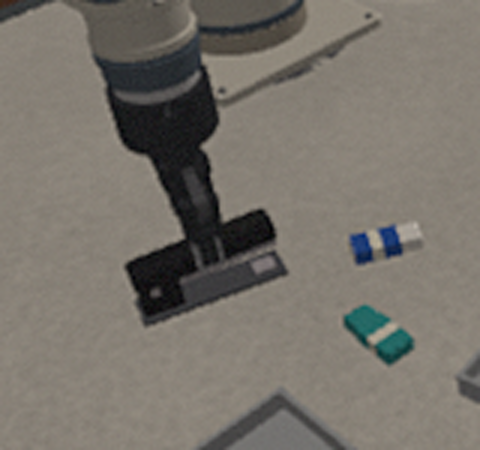

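Gripped: opening 29 mm with the pads on the arm. Lift and carry it over the long tray.

Request:
servo_tool(motion=[{"translation": [0, 0, -1], "twist": [0, 0, 0], "hand": 1}, {"translation": [0, 0, -3], "twist": [0, 0, 0], "hand": 1}, {"translation": [0, 0, -6], "twist": [0, 0, 0], "hand": 1}, {"translation": [-0.8, 2.7, -7], "twist": [0, 0, -0.04], "hand": 1}, {"translation": [-1.7, 5.8, -7], "twist": [0, 0, -0.08], "hand": 1}, {"translation": [-2.6, 9, -7], "twist": [0, 0, -0.13], "hand": 1}, {"translation": [-3.6, 12.4, -7], "twist": [0, 0, -0.18], "hand": 1}, {"translation": [-4.6, 15.8, -7], "twist": [0, 0, -0.23], "hand": 1}, {"translation": [-5.6, 19.2, -7], "twist": [0, 0, -0.27], "hand": 1}, {"translation": [-6.4, 21.8, -7], "twist": [0, 0, -0.3], "hand": 1}, {"translation": [-6.8, 23.2, -7], "twist": [0, 0, -0.311], "hand": 1}, {"translation": [-6.8, 23.2, -7], "twist": [0, 0, -0.311], "hand": 1}, {"translation": [-6.8, 23.2, -7], "twist": [0, 0, -0.311], "hand": 1}])

```text
t: 9.1
ee_pos: [0.5382, -0.4235, 0.0965]
ee_rot: [-3.14, -0.001, 1.55]
force: [-0.3, 0.3, -2.7]
opening: 0.0289
```

```bash
python3 -c "
from h import *
go((.5385,-.4237,.033,1.55))
sc=robot.capture('scene')
b=cv2.resize(sc['frame'][160:370,40:240,::-1],(571,600),interpolation=cv2.INTER_CUBIC); cv2.imwrite('pics/s7.png',b)"
```

```text
[-0.03, 0.03, 6.35] [-0.001, -0.001, -0.0]
pose [ 0.5382 -0.4235  0.0965] [-3.14e+00 -1.00e-03  1.55e+00] open 0.0289 t 9.1 F [-0.3  0.3 -2.7]
```

View pics/s7.png

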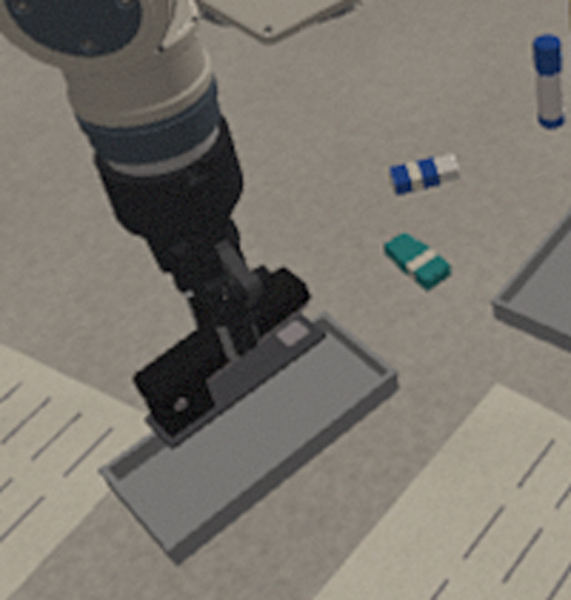

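The stapler hangs level over the long tray. Lower it.

Request:
servo_tool(motion=[{"translation": [0, 0, 2.5], "twist": [0, 0, 0], "hand": 1}, {"translation": [0, 0, 4.5], "twist": [0, 0, 0], "hand": 1}, {"translation": [0, 0, 5.5], "twist": [0, 0, 0], "hand": 1}, {"translation": [0, 0, 6], "twist": [0, 0, 0], "hand": 1}, {"translation": [0, 0, 6.2], "twist": [0, 0, 0], "hand": 1}, {"translation": [0, 0, 6.3], "twist": [0, 0, 0], "hand": 1}, {"translation": [0, 0, 6.4], "twist": [0, 0, 0], "hand": 1}, {"translation": [0, 0, 6.4], "twist": [0, 0, 0], "hand": 1}, {"translation": [0, 0, 6.4], "twist": [0, 0, 0], "hand": 1}])

```text
t: 9.9
ee_pos: [0.5384, -0.4239, 0.0344]
ee_rot: [3.141, 0.001, 1.55]
force: [0.0, 0.2, -2.4]
opening: 0.0289
```

Request:
servo_tool(motion=[{"translation": [0, 0, 0.1], "twist": [0, 0, 0], "hand": 1}, {"translation": [0, 0, 0.2], "twist": [0, 0, 0], "hand": 1}, {"translation": [0, 0, 0.3], "twist": [0, 0, 0], "hand": 1}, {"translation": [0, 0, 0.3], "twist": [0, 0, 0], "hand": 1}])

```text
t: 10.23
ee_pos: [0.5383, -0.4237, 0.0314]
ee_rot: [3.141, 0.001, 1.55]
force: [-2.9, 1.5, 4.7]
opening: 0.0292
```

Request:
servo_tool(motion=[{"translation": [0, 0, 0], "twist": [0, 0, 0], "hand": 3.2}, {"translation": [0, 0, 0], "twist": [0, 0, 0], "hand": 3.6}, {"translation": [0, 0, 0], "twist": [0, 0, 0], "hand": 4.2}, {"translation": [0, 0, 0], "twist": [0, 0, 0], "hand": 4.6}, {"translation": [0, 0, 0], "twist": [0, 0, 0], "hand": 4.6}, {"translation": [0, 0, -2], "twist": [0, 0, 0], "hand": 4.6}, {"translation": [0, 0, -5], "twist": [0, 0, 0], "hand": 4.6}, {"translation": [0, 0, -9], "twist": [0, 0, 0], "hand": 6.5}, {"translation": [0, 0, -13], "twist": [0, 0, 0], "hand": 6.5}, {"translation": [0, 0, -16], "twist": [0, 0, 0], "hand": 7}, {"translation": [0, 0, -16], "twist": [0, 0, 0], "hand": 7}])

```text
t: 11.15
ee_pos: [0.5397, -0.4251, 0.1982]
ee_rot: [3.134, 0.007, 1.55]
force: [1.0, -0.8, 0.6]
opening: 0.0698
```

```bash
python3 -c "
from h import *
sc=robot.capture('scene');w=robot.capture('wrist')
b=cv2.resize(sc['frame'][160:370,40:240],(366,384),interpolation=cv2.INTER_CUBIC); cv2.imwrite('pics/s8.png',cv2.resize(np.hstack([w['frame'],b])[:,:,::-1],(800,350)))
P=json.load(open('poses.json'));p=P['tape_roll']
go((.48,-.15,.24,1.3),(.46,.05,.24,1.3),(p[0],p[1]-.02,.24,1.9))"
```

```text
[27.26, -6.42, -4.86] [0.002, 0.002, 0.25]
[47.22, -8.84, -4.91] [0.002, 0.002, 0.25]
[56.63, -13.99, -4.94] [0.002, 0.002, -0.35]
pose [ 0.5386 -0.424   0.1921] [3.139e+00 2.000e-03 1.550e+00] open 0.07 t 11.25 F [ 0.4 -0.3 -0.1]
```

View pics/s8.png

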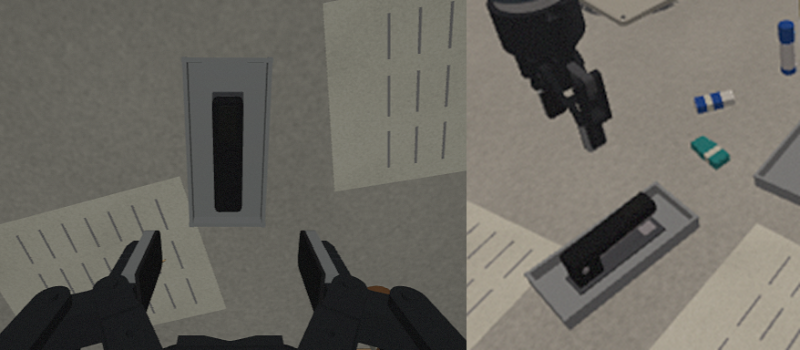

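The stapler stands centred inside the long tray, well clear of all four walls. Next is the tape roll.

Request:
servo_tool(motion=[{"translation": [13.5, -3.5, -4.8], "twist": [0, 0, 0], "hand": 7.8}, {"translation": [13.5, -3.5, -4.8], "twist": [0, 0, 0], "hand": 7.8}, {"translation": [27, -7, -4.8], "twist": [0, 0, 0], "hand": 7.8}, {"translation": [27, -7, -4.8], "twist": [0, 0, 0], "hand": 7.8}, {"translation": [27, -7, -4.8], "twist": [0, 0, 0], "hand": 7.8}, {"translation": [27, -7, -4.8], "twist": [0, 0, 0], "hand": 7.8}, {"translation": [47, -9, -4.8], "twist": [0, 0, 0], "hand": 7.8}, {"translation": [47, -9, -4.8], "twist": [0, 0, 0], "hand": 7.8}, {"translation": [47, -9, -4.8], "twist": [0, 0, 0], "hand": 7.8}, {"translation": [47, -9, -4.8], "twist": [0, 0, 0], "hand": 7.8}, {"translation": [47, -9, -4.8], "twist": [0, 0, 0], "hand": 7.8}, {"translation": [58.7, -14, -2], "twist": [0, 0, 0], "hand": 7.8}, {"translation": [58.7, -14, -2], "twist": [0, 0, 0], "hand": 7.8}, {"translation": [58.7, -14, -2], "twist": [0, 0, 0], "hand": 7.8}, {"translation": [58.7, -14, -2], "twist": [0, 0, 0], "hand": 7.8}, {"translation": [58.7, -14, -2], "twist": [0, 0, 0], "hand": 7.8}, {"translation": [58.7, -14, -2], "twist": [0, 0, 0], "hand": 7.8}])

```text
t: 12.67
ee_pos: [0.4091, 0.1674, 0.2092]
ee_rot: [-3.139, 0.001, 1.553]
force: [0.7, -0.7, 0.0]
opening: 0.078
```

```bash
python3 w.py tape_roll small_tray calculator; python3 -c "
from h import *
P=json.load(open('poses.json'));p=P['tape_roll']
go((p[0],p[1],.10,1.55),(p[0],p[1],.015,1.55))
c=robot.capture('wrist'); cv2.imwrite('pics/w9.png',c['frame'][:,:,::-1])"
```

```text
tape_roll [ 0.4117  0.1654 -3.5733] iou 0.79 was [ 0.411  0.165 -3.843] bbox [137 229] [188 279]
small_tray [ 0.6558  0.1415 -4.8963] iou 0.99 was [ 0.655  0.141 -4.894] bbox [139 427] [220 511]
calculator [ 0.3457  0.2771 -3.1315] iou 0.95 was [ 0.345  0.277 -3.155] bbox [ 10 125] [ 89 240]
[0.02, 0.08, 11.03] [-0.001, 0.0, -0.002]
[0.02, 0.09, 19.53] [-0.001, 0.0, -0.002]
pose [0.4109 0.1653 0.2103] [-3.141  0.     1.548] open 0.0782 t 12.87 F [0.1 0.3 0.3]
```

View pics/w9.png

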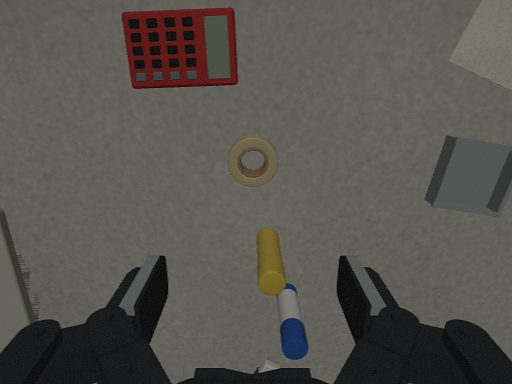

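Wrist view: the tape is at (253,160), the calculator at (180,48), the yellow stick at (270,262) and the blue one at (292,320). The tape is centred, so I'll make a guarded descent.

Request:
servo_tool(motion=[{"translation": [0, 0.1, 4], "twist": [0, 0, 0], "hand": 7.8}, {"translation": [0, 0.1, 8], "twist": [0, 0, 0], "hand": 7.8}, {"translation": [0, 0.1, 12], "twist": [0, 0, 0], "hand": 7.8}, {"translation": [0, 0.1, 15], "twist": [0, 0, 0], "hand": 7.8}, {"translation": [0, 0.1, 17], "twist": [0, 0, 0], "hand": 7}, {"translation": [0, 0.1, 18], "twist": [0, 0, 0], "hand": 7}, {"translation": [0, 0.1, 18.5], "twist": [0, 0, 0], "hand": 7}, {"translation": [0, 0.1, 18.8], "twist": [0, 0, 0], "hand": 7}, {"translation": [0, 0.1, 18.8], "twist": [0, 0, 0], "hand": 7}])

```text
t: 13.67
ee_pos: [0.4119, 0.1657, 0.0226]
ee_rot: [-3.142, 0.0, 1.549]
force: [0.5, -0.1, -0.2]
opening: 0.0702
```

```bash
python3 -c "
from h import *
o=robot.get_obs(); print(o['ee_pos'],o['force'])
sc=robot.capture('scene')
for d in(0,.01,.02): print(proj(sc,np.array([[.411,.165+s,d] for s in(0,)])).round(1))
f=sc['frame'][110:210,210:320,::-1]; cv2.imwrite('pics/s10.png',cv2.resize(f,(660,600),interpolation=cv2.INTER_CUBIC))"
```

```text
[0.41192564 0.16570843 0.02258046] [ 0.49177558 -0.09771982 -0.15756527]
[[261.6 170.7]]
[[261.6 168.1]]
[[261.6 165.5]]
```

View pics/s10.png

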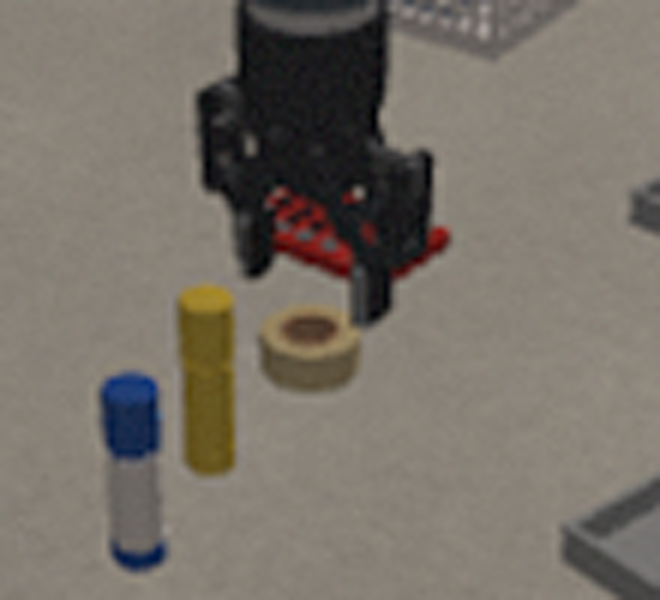

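The tips stand near z≈0.042 with the TCP at 0.0226, so they are about 19 mm above the reported TCP at this opening. Continue a slow guarded descent.

Request:
servo_tool(motion=[{"translation": [0, 0, 1], "twist": [0, 0, 0], "hand": 7}, {"translation": [0, 0, 1.8], "twist": [0, 0, 0], "hand": 7}, {"translation": [0, 0, 2.2], "twist": [0, 0, 0], "hand": 7}, {"translation": [0, 0, 2.4], "twist": [0, 0, 0], "hand": 7}, {"translation": [0, 0, 2.5], "twist": [0, 0, 0], "hand": 7}, {"translation": [0, 0, 2.5], "twist": [0, 0, 0], "hand": 7}])

```text
t: 14.22
ee_pos: [0.4116, 0.1662, -0.0024]
ee_rot: [-3.142, -0.0, 1.55]
force: [-0.0, 1.0, -0.3]
opening: 0.0702
```

Request:
servo_tool(motion=[{"translation": [0, 0, 0.2], "twist": [0, 0, 0], "hand": 7}, {"translation": [0, 0, 0.3], "twist": [0, 0, 0], "hand": 7}, {"translation": [0, 0, 0.4], "twist": [0, 0, 0], "hand": 7}, {"translation": [0, 0, 0.4], "twist": [0, 0, 0], "hand": 7}])

```text
t: 14.55
ee_pos: [0.4115, 0.1662, -0.0065]
ee_rot: [-3.142, 0.0, 1.55]
force: [0.2, 0.3, -0.0]
opening: 0.0699
```

Request:
servo_tool(newtons=30, motion=[{"translation": [0, 0, 0], "twist": [0, 0, 0], "hand": 6}, {"translation": [0, 0, 0], "twist": [0, 0, 0], "hand": 5.4}, {"translation": [0, 0, 0], "twist": [0, 0, 0], "hand": 4.5}, {"translation": [0, 0, 0], "twist": [0, 0, 0], "hand": 4}, {"translation": [0, 0, 0], "twist": [0, 0, 0], "hand": 4}, {"translation": [0, 0, 0], "twist": [0, 0, 0], "hand": 4}])

```text
t: 15.05
ee_pos: [0.4116, 0.1662, -0.0062]
ee_rot: [3.141, -0.0, 1.55]
force: [-0.1, 0.1, 4.9]
opening: 0.0518
```

```bash
python3 -c "
from h import *
P=json.load(open('poses.json'));p=P['square_tray'];print(p)
go((.411,.166,.125,1.55),(p[0],p[1],.125,1.55),(p[0],p[1],.02,1.55))"
```

```text
[0.6416481700791776, -0.15980131820898158, -2.9527059783194245]
[-0.02, -0.06, -13.12] [0.0, -0.0, -0.0]
[-32.11, 23.69, -13.11] [0.0, -0.0, -0.0]
[-32.11, 23.68, -2.61] [0.0, -0.0, -0.0]
pose [ 0.4116  0.1662 -0.0062] [ 3.141 -0.     1.55 ] open 0.0518 t 15.05 F [-0.1  0.1  4.9]
```

Request:
servo_tool(motion=[{"translation": [0, 0, -2], "twist": [0, 0, 0], "hand": 4}, {"translation": [0, 0, -5], "twist": [0, 0, 0], "hand": 4}, {"translation": [0, 0, -9], "twist": [0, 0, 0], "hand": 4}, {"translation": [0, 0, -13], "twist": [0, 0, 0], "hand": 4}, {"translation": [0, 2, -14], "twist": [0, 0, 0], "hand": 4}, {"translation": [-1, 5, -14], "twist": [0, 0, 0], "hand": 4}, {"translation": [-3, 8, -14], "twist": [0, 0, 0], "hand": 4}, {"translation": [-6, 10.5, -14], "twist": [0, 0, 0], "hand": 4}, {"translation": [-9, 12.5, -14], "twist": [0, 0, 0], "hand": 4}, {"translation": [-12, 14.5, -14], "twist": [0, 0, 0], "hand": 4}, {"translation": [-15, 16.5, -14], "twist": [0, 0, 0], "hand": 4}, {"translation": [-18, 18, -14], "twist": [0, 0, 0], "hand": 4}, {"translation": [-21, 19.5, -14], "twist": [0, 0, 0], "hand": 4}, {"translation": [-24, 21, -14], "twist": [0, 0, 0], "hand": 4}, {"translation": [-27, 22, -13], "twist": [0, 0, 0], "hand": 4}, {"translation": [-30, 23, -11], "twist": [0, 0, 0], "hand": 4}, {"translation": [-32, 23.7, -9], "twist": [0, 0, 0], "hand": 4}, {"translation": [-32, 23.7, -9], "twist": [0, 0, 0], "hand": 4}, {"translation": [-32, 23.7, -9], "twist": [0, 0, 0], "hand": 4}])

```text
t: 16.63
ee_pos: [0.6409, -0.1595, 0.0816]
ee_rot: [-3.138, -0.001, 1.548]
force: [-0.9, 0.9, 0.1]
opening: 0.0521
```

```bash
python3 -c "
from h import *
go((.6416,-.1598,-.0032,1.55))
sc=robot.capture('scene')
f=sc['frame'][130:300,190:320,::-1]; cv2.imwrite('pics/s11.png',cv2.resize(f,(455,595),interpolation=cv2.INTER_CUBIC))"
```

```text
[-0.04, 0.1, 8.48] [-0.003, -0.001, -0.002]
pose [ 0.6409 -0.1595  0.0816] [-3.138e+00 -1.000e-03  1.548e+00] open 0.0521 t 16.63 F [-0.9  0.9  0.1]
```

View pics/s11.png

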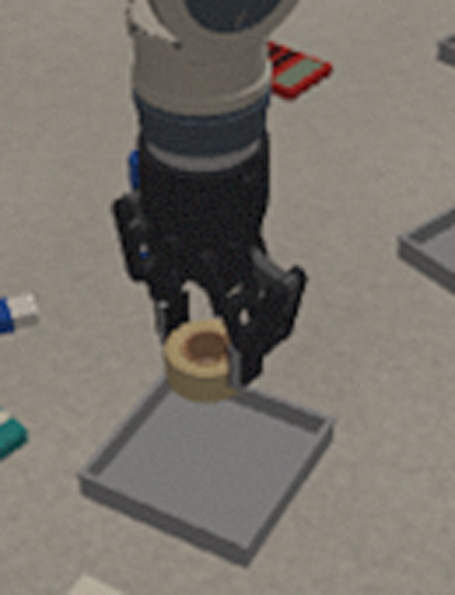

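The tape is held level over the square tray. Lower it.

Request:
servo_tool(motion=[{"translation": [0, 0.1, 3], "twist": [0, 0, 0], "hand": 4}, {"translation": [0, 0.1, 5.5], "twist": [0, 0, 0], "hand": 4}, {"translation": [0, 0.1, 7], "twist": [0, 0, 0], "hand": 4}, {"translation": [0, 0.1, 7.8], "twist": [0, 0, 0], "hand": 4}, {"translation": [0, 0.1, 8], "twist": [0, 0, 0], "hand": 4}, {"translation": [0, 0.1, 8.1], "twist": [0, 0, 0], "hand": 4}, {"translation": [0, 0.1, 8.1], "twist": [0, 0, 0], "hand": 4}, {"translation": [0, 0.1, 8.1], "twist": [0, 0, 0], "hand": 4}])

```text
t: 17.35
ee_pos: [0.6435, -0.1588, 0.0041]
ee_rot: [3.139, 0.001, 1.55]
force: [0.2, -0.1, -0.6]
opening: 0.0518
```

Request:
servo_tool(motion=[{"translation": [0, 0, 0.1], "twist": [0, 0, 0], "hand": 4}, {"translation": [0, 0, 0.2], "twist": [0, 0, 0], "hand": 4}, {"translation": [0, 0, 0.2], "twist": [0, 0, 0], "hand": 4}])

```text
t: 17.6
ee_pos: [0.6428, -0.1588, 0.0008]
ee_rot: [3.141, 0.0, 1.55]
force: [0.2, -0.3, -0.5]
opening: 0.0519
```

Request:
servo_tool(motion=[{"translation": [0, 0, 0.1], "twist": [0, 0, 0], "hand": 4}, {"translation": [0, 0, 0.2], "twist": [0, 0, 0], "hand": 4}, {"translation": [0, 0, 0.3], "twist": [0, 0, 0], "hand": 4}, {"translation": [0, 0, 0.3], "twist": [0, 0, 0], "hand": 4}])

```text
t: 17.93
ee_pos: [0.6426, -0.1587, -0.0027]
ee_rot: [-3.141, -0.0, 1.55]
force: [-0.2, 0.0, 0.1]
opening: 0.0519
```

Request:
servo_tool(motion=[{"translation": [0, 0, 0.1], "twist": [0, 0, 0], "hand": 4}, {"translation": [0, 0, 0.1], "twist": [0, 0, 0], "hand": 4}])

```text
t: 18.1
ee_pos: [0.6428, -0.1588, -0.0031]
ee_rot: [3.141, 0.0, 1.55]
force: [-1.4, 1.0, 2.8]
opening: 0.0516
```

Request:
servo_tool(motion=[{"translation": [0, 0, 0], "twist": [0, 0, 0], "hand": 5.6}, {"translation": [0, 0, 0], "twist": [0, 0, 0], "hand": 6.2}, {"translation": [0, 0, 0], "twist": [0, 0, 0], "hand": 6.8}, {"translation": [0, 0, 0], "twist": [0, 0, 0], "hand": 6.8}, {"translation": [0, 0, -1.5], "twist": [0, 0, 0], "hand": 6.8}, {"translation": [0, 0, -4], "twist": [0, 0, 0], "hand": 6.8}, {"translation": [0, 0, -8], "twist": [0, 0, 0], "hand": 6.8}, {"translation": [0, 0, -12], "twist": [0, 0, 0], "hand": 6.8}, {"translation": [0, 0, -16], "twist": [0, 0, 0], "hand": 6.8}, {"translation": [0, 0, -20], "twist": [0, 0, 0], "hand": 6.8}, {"translation": [3, -4, -22], "twist": [0, 0, 0], "hand": 6.8}, {"translation": [5, -7, -22], "twist": [0, 0, 0], "hand": 6.8}, {"translation": [7, -10, -22], "twist": [0, 0, 0], "hand": 6.8}, {"translation": [9, -13, -22], "twist": [0, 0, 0], "hand": 6.8}, {"translation": [11, -16, -22], "twist": [0, 0, 0], "hand": 6.8}, {"translation": [12, -18, -22], "twist": [0, 0, 0], "hand": 6.8}, {"translation": [12, -19.5, -22], "twist": [0, 0, 0], "hand": 6.8}, {"translation": [12, -19.5, -22], "twist": [0, 0, 0], "hand": 6.8}, {"translation": [12, -19.5, -22], "twist": [0, 0, 0], "hand": 6.8}])

```text
t: 19.68
ee_pos: [0.4503, -0.0346, 0.2172]
ee_rot: [3.14, 0.0, 1.55]
force: [0.8, 0.5, -0.0]
opening: 0.0679
```

```bash
python3 w.py glue_stick square_tray tape_roll; python3 -c "
from h import *
c=robot.capture('wrist'); sc=robot.capture('scene')
for n in('wrist','scene'): print(n,[(np.round(d['point'],1).tolist(),round(d['p'],2)) for d in robot.spot_in(n,'glue_stick')], [(np.round(d['point'],1).tolist(),round(d['p'],2)) for d in robot.spot_in(n,'tape_roll')])
f=np.hstack([c['frame'],cv2.resize(sc['frame'][130:300,150:320],(384,384))])[:,:,::-1]
cv2.imwrite('pics/w12.png',cv2.resize(f,(800,343))); go((.447,-.011,.2,1.55))"
```

```text
glue_stick [ 0.4518 -0.0116 -3.8276] iou 0.96 was [ 0.447 -0.011 -3.827] bbox [125 237] [171 269]
square_tray [ 0.6421 -0.1601 -2.9515] iou 0.76 was [ 0.642 -0.16  -2.953] bbox [195 350] [306 467]
tape_roll [ 0.4117  0.1654 -3.5733] iou 0.0 was [ 0.412  0.165 -3.573] bbox [233 388] [280 440]
wrist [([151.3, 250.2], 0.95), ([58.2, 219.0], 0.93)] [([258.9, 414.5], 0.71)]
scene [([187.9, 231.8], 0.79), ([170.9, 246.3], 0.78)] [([258.6, 246.4], 0.59), ([305.5, 125.6], 0.37)]
[2.37, -0.4, 1.64] [-0.0, -0.0, -0.0]
pose [ 0.4505 -0.0348  0.2163] [-3.141 -0.     1.55 ] open 0.0677 t 20.18 F [-0.4  0.1 -0.3]
```

View pics/w12.png

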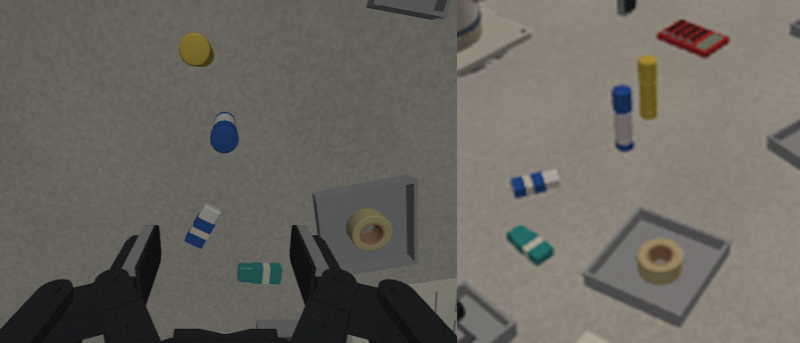

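The tape lies flat on the square tray's floor. The blue-cap glue stick at (225,132) in the left image is the target.

Request:
servo_tool(newtons=25, motion=[{"translation": [2.3, 0.1, 0], "twist": [0, 0, 0], "hand": 6.8}, {"translation": [2.3, 0.1, 0], "twist": [0, 0, 0], "hand": 6.8}, {"translation": [2.3, 0.1, 0], "twist": [0, 0, 0], "hand": 6.8}, {"translation": [2.3, 0.1, 4], "twist": [0, 0, 0], "hand": 6.8}, {"translation": [2.3, 0.1, 8], "twist": [0, 0, 0], "hand": 6.8}, {"translation": [2.3, 0.1, 11], "twist": [0, 0, 0], "hand": 6.8}, {"translation": [2.3, 0.1, 14], "twist": [0, 0, 0], "hand": 6.8}, {"translation": [2.3, 0.1, 16], "twist": [0, 0, 0], "hand": 6.8}, {"translation": [2.3, 0.1, 17.5], "twist": [0, 0, 0], "hand": 6}, {"translation": [2.3, 0.1, 18.1], "twist": [0, 0, 0], "hand": 5.2}, {"translation": [2.3, 0.1, 18.1], "twist": [0, 0, 0], "hand": 4.4}, {"translation": [2.3, 0.1, 18.1], "twist": [0, 0, 0], "hand": 3.8}, {"translation": [2.3, 0.1, 18.1], "twist": [0, 0, 0], "hand": 3.4}, {"translation": [2.3, 0.1, 18.1], "twist": [0, 0, 0], "hand": 3.1}, {"translation": [2.3, 0.1, 18.1], "twist": [0, 0, 0], "hand": 2.8}, {"translation": [2.3, 0.1, 18.1], "twist": [0, 0, 0], "hand": 2.5}, {"translation": [2.3, 0.1, 18.1], "twist": [0, 0, 0], "hand": 1.8}, {"translation": [2.3, 0.1, 18.1], "twist": [0, 0, 0], "hand": 1.2}, {"translation": [2.3, 0.1, 18.1], "twist": [0, 0, 0], "hand": 1.2}, {"translation": [2.3, 0.1, 18.1], "twist": [0, 0, 0], "hand": 1.2}])

```text
t: 21.85
ee_pos: [0.4521, -0.0118, 0.0364]
ee_rot: [3.14, 0.0, 1.55]
force: [-2.5, 0.1, 6.0]
opening: 0.027
```

```bash
python3 -c "
from h import *
P=json.load(open('poses.json'));p=P['small_tray']
go((p[0],p[1],.10,1.55),(p[0],p[1],.04,1.55)); print(robot.get_obs()['ee_pos'])
sc=robot.capture('scene')
V=[d for d in robot.trace('scene','glue_stick')]
for d in V: r=np.argwhere(d['mask']); print(d['point'],d['p'],r.min(0),r.max(0))"
```

```text
[15.75, 20.06, -6.34] [0.001, 0.0, -0.0]
[15.75, 20.05, -0.34] [0.001, 0.0, -0.0]
pose [ 0.4521 -0.0118  0.0364] [3.14 0.   1.55] open 0.027 t 21.85 F [-2.5  0.1  6. ]
[ 0.45207925 -0.01177916  0.03639484]
[193.2, 229.1] 0.73 [174 227] [205 236]
[179.9, 244.1] 0.68 [159 241] [189 248]
[258.0, 249.8] 0.34 [249 239] [270 260]
```

Gripped at 27 mm. Lift, then go to the small tray, moving +x first to stay away from the yellow stick.

Request:
servo_tool(motion=[{"translation": [0, 0, -1], "twist": [0, 0, 0], "hand": 1.2}, {"translation": [0, 0, -3], "twist": [0, 0, 0], "hand": 1.2}, {"translation": [0, 0, -6], "twist": [0, 0, 0], "hand": 1.2}, {"translation": [0, 2.5, -7], "twist": [0, 0, 0], "hand": 1.2}, {"translation": [0.5, 5.5, -7], "twist": [0, 0, 0], "hand": 1.2}, {"translation": [2, 8.5, -7], "twist": [0, 0, 0], "hand": 1.2}, {"translation": [4, 11, -7], "twist": [0, 0, 0], "hand": 1.2}, {"translation": [6.5, 13, -7], "twist": [0, 0, 0], "hand": 1.2}, {"translation": [9, 15, -7], "twist": [0, 0, 0], "hand": 1.2}, {"translation": [11.5, 17, -7], "twist": [0, 0, 0], "hand": 1.2}, {"translation": [13.5, 18.5, -7], "twist": [0, 0, 0], "hand": 1.2}, {"translation": [15, 19.5, -7], "twist": [0, 0, 0], "hand": 1.2}, {"translation": [15.7, 20, -7], "twist": [0, 0, 0], "hand": 1.2}, {"translation": [15.7, 20, -7], "twist": [0, 0, 0], "hand": 1.2}, {"translation": [15.7, 20, -5], "twist": [0, 0, 0], "hand": 1.2}, {"translation": [15.7, 20, -3], "twist": [0, 0, 0], "hand": 1.2}, {"translation": [15.7, 20, -1.6], "twist": [0, 0, 0], "hand": 1.2}, {"translation": [15.7, 20, -1], "twist": [0, 0, 0], "hand": 1.2}, {"translation": [15.7, 20, -1], "twist": [0, 0, 0], "hand": 1.2}, {"translation": [15.7, 20, -1], "twist": [0, 0, 0], "hand": 1.2}])

```text
t: 23.62
ee_pos: [0.655, 0.1404, 0.0463]
ee_rot: [3.141, 0.0, 1.549]
force: [0.0, -0.8, 0.4]
opening: 0.0272
```

```bash
python3 -c "
from h import *
go((.6558,.1415,.0394,1.55))
sc=robot.capture('scene'); f=sc['frame'][70:240,220:400,::-1]; cv2.imwrite('pics/s13.png',cv2.resize(f,(635,600),interpolation=cv2.INTER_CUBIC))"
```

```text
[0.11, 0.08, 0.69] [0.0, 0.0, -0.001]
pose [0.655  0.1404 0.0463] [3.141 0.    1.549] open 0.0272 t 23.62 F [ 0.  -0.8  0.4]
```

View pics/s13.png

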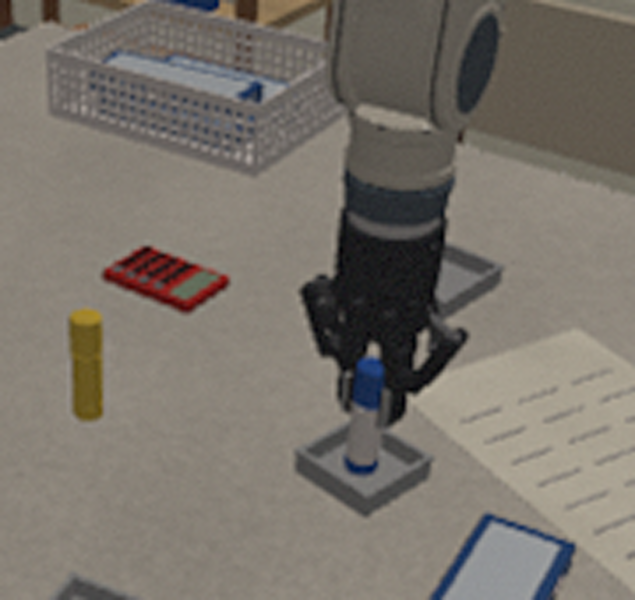

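The stick is upright. Its lean in the image matches the perspective at that spot. Lower the last few mm.

Request:
servo_tool(motion=[{"translation": [0.1, 0.1, 0.2], "twist": [0, 0, 0], "hand": 1.2}, {"translation": [0.1, 0.1, 0.4], "twist": [0, 0, 0], "hand": 1.2}, {"translation": [0.1, 0.1, 0.5], "twist": [0, 0, 0], "hand": 1.2}, {"translation": [0.1, 0.1, 0.6], "twist": [0, 0, 0], "hand": 1.2}, {"translation": [0.1, 0.1, 0.6], "twist": [0, 0, 0], "hand": 1.2}])

```text
t: 24.08
ee_pos: [0.6561, 0.1421, 0.0396]
ee_rot: [3.141, -0.0, 1.55]
force: [0.1, -0.3, -0.6]
opening: 0.0272
```

Request:
servo_tool(motion=[{"translation": [0, 0, 0.05], "twist": [0, 0, 0], "hand": 1.2}, {"translation": [0, 0, 0.05], "twist": [0, 0, 0], "hand": 1.2}])

```text
t: 24.25
ee_pos: [0.6562, 0.1421, 0.0395]
ee_rot: [3.141, -0.0, 1.55]
force: [-1.3, -0.5, 3.3]
opening: 0.027
```

Request:
servo_tool(motion=[{"translation": [0, 0, 0], "twist": [0, 0, 0], "hand": 2.7}, {"translation": [0, 0, 0], "twist": [0, 0, 0], "hand": 2.9}, {"translation": [0, 0, 0], "twist": [0, 0, 0], "hand": 3.1}, {"translation": [0, 0, 0], "twist": [0, 0, 0], "hand": 3.6}, {"translation": [0, 0, 0], "twist": [0, 0, 0], "hand": 4.5}, {"translation": [0, 0, 0], "twist": [0, 0, 0], "hand": 6}, {"translation": [0, 0, 0], "twist": [0, 0, 0], "hand": 6.5}, {"translation": [0, 0, 0], "twist": [0, 0, 0], "hand": 6.5}, {"translation": [0, 0, -2], "twist": [0, 0, 0], "hand": 6.5}, {"translation": [0, 0, -5], "twist": [0, 0, 0], "hand": 6.5}, {"translation": [0, 0, -9], "twist": [0, 0, 0], "hand": 6.5}, {"translation": [0, 0, -13], "twist": [0, 0, 0], "hand": 6.5}, {"translation": [0, 0, -17], "twist": [0, 0, 0], "hand": 6.5}, {"translation": [0, 0, -19], "twist": [0, 0, 0], "hand": 6.5}, {"translation": [0, 0, -19], "twist": [0, 0, 0], "hand": 6.5}])

```text
t: 25.5
ee_pos: [0.6576, 0.1422, 0.2352]
ee_rot: [3.133, -0.001, 1.55]
force: [-0.1, 0.1, 0.5]
opening: 0.0648
```

```bash
python3 -c "
from h import *
for cam in('wrist','scene'):
    c=robot.capture(cam)
    for d in robot.trace(cam,'glue_stick'):
        print(cam,round(d['p'],2),fit([(c,d['mask'])],'glue_stick',(*ray(c,d['point'],.05),0),.003 if cam=='wrist' else 0))
p=json.load(open('poses.json'))['eraser']; print(p)
y=(p[2]+np.pi/2)%np.pi; print(y)
go((.52,-.02,.23,1.5),(p[0]+.01,p[1]-.02,.2,y),(p[0]+.01,p[1]-.02,.2,y-np.pi))"
```

```text
wrist 0.92 (array([0.65539686, 0.14114062, 0.11577144]), np.float64(0.9532163742690059))
wrist 0.65 (array([ 0.43182827,  0.06904722, -0.99739432]), np.float64(0.9172510518934082))
scene 0.78 (array([0.42826169, 0.06058925, 0.1685943 ]), np.float64(0.9385113268608414))
scene 0.52 (array([0.65160401, 0.14230238, 0.15606916]), np.float64(0.8103448275862069))
[0.4181926921709648, -0.15368564675139162, -3.639662161854924]
1.0727268185297656
[-16.48, -13.22, -0.2] [-0.002, 0.0, 0.05]
[-32.04, -22.07, 2.82] [-0.002, 0.001, 0.477]
[-32.04, -22.07, 2.82] [-0.001, -0.003, -2.665]
pose [0.6556 0.142  0.2277] [-3.14  0.    1.55] open 0.0652 t 25.7 F [-0.5 -0.1 -0.8]
```

The glue stick is upright at (0.655, 0.141), 1 mm from the tray centre. Now the eraser.

Request:
servo_tool(motion=[{"translation": [-8, -6.5, 0], "twist": [0, 0, 0.05], "hand": 5}, {"translation": [-8, -6.5, 0], "twist": [0, 0, 0.05], "hand": 5}, {"translation": [-16.5, -13, 0], "twist": [0, 0, 0.15], "hand": 5}, {"translation": [-16.5, -13, 0], "twist": [0, 0, 0.15], "hand": 5}, {"translation": [-16.5, -13, 0], "twist": [0, 0, 0.15], "hand": 5}, {"translation": [-32, -22, 2.8], "twist": [0, 0, 0.477], "hand": 5}, {"translation": [-32, -22, 2.8], "twist": [0, 0, 0.477], "hand": 5}, {"translation": [-32, -22, 2.8], "twist": [0, 0, 0.477], "hand": 5}, {"translation": [-32, -22, 2.8], "twist": [0, 0, 0.477], "hand": 5}, {"translation": [-32, -22, 2.8], "twist": [0, 0, 0.477], "hand": 5}, {"translation": [-32, -22, 2.8], "twist": [0, 0, 0.477], "hand": 5}, {"translation": [-32, -22, 2.8], "twist": [0, 0, 0.477], "hand": 5}, {"translation": [-32, -22, 2.8], "twist": [0, 0, 0.477], "hand": 5}])

```text
t: 26.78
ee_pos: [0.4294, -0.1728, 0.2005]
ee_rot: [-3.14, -0.0, 1.073]
force: [-0.6, -0.0, -0.6]
opening: 0.0502
```

```bash
python3 w.py eraser; python3 -c "
from h import *
p=json.load(open('poses.json'))['eraser']; y=(p[2]+np.pi/2)%np.pi
go((p[0],p[1],.03,y),(p[0],p[1],-.004,y))"
```

```text
eraser [ 0.4182 -0.1544 -3.6532] iou 0.94 was [ 0.418 -0.154 -3.64 ] bbox [120 220] [181 248]
[1.02, -1.87, 17.08] [-0.001, -0.0, 0.015]
[1.02, -1.86, 20.48] [-0.001, -0.0, 0.015]
pose [ 0.4298 -0.1724  0.2008] [-3.141 -0.     1.074] open 0.0497 t 26.88 F [-0.6 -0.2  1. ]
```

Request:
servo_tool(newtons=25, motion=[{"translation": [1, -1.9, 3], "twist": [0, 0, 0.015], "hand": 5}, {"translation": [1, -1.9, 7], "twist": [0, 0, 0.015], "hand": 5}, {"translation": [1, -1.9, 11], "twist": [0, 0, 0.015], "hand": 5}, {"translation": [1, -1.9, 15], "twist": [0, 0, 0.015], "hand": 5}, {"translation": [1, -1.9, 17.5], "twist": [0, 0, 0.015], "hand": 5}, {"translation": [1, -1.9, 19], "twist": [0, 0, 0.015], "hand": 5}, {"translation": [1, -1.9, 19.8], "twist": [0, 0, 0.015], "hand": 5}, {"translation": [1, -1.9, 20.2], "twist": [0, 0, 0.015], "hand": 5}, {"translation": [1, -1.9, 20.2], "twist": [0, 0, 0.015], "hand": 5}])

```text
t: 27.63
ee_pos: [0.4178, -0.1549, -0.0011]
ee_rot: [-3.141, -0.0, 1.059]
force: [-1.0, -0.7, 1.1]
opening: 0.0503
```

Request:
servo_tool(motion=[{"translation": [0, 0, 0.2], "twist": [0, 0, 0], "hand": 5}, {"translation": [0, 0, 0.4], "twist": [0, 0, 0], "hand": 5}, {"translation": [0, 0, 0.4], "twist": [0, 0, 0], "hand": 5}])

```text
t: 27.88
ee_pos: [0.4179, -0.1556, -0.0044]
ee_rot: [3.14, 0.0, 1.058]
force: [-0.3, 0.5, -0.2]
opening: 0.05
```

Request:
servo_tool(motion=[{"translation": [0, 0, 0.15], "twist": [0, 0, 0], "hand": 5}, {"translation": [0, 0, 0.25], "twist": [0, 0, 0], "hand": 5}, {"translation": [0, 0, 0.25], "twist": [0, 0, 0], "hand": 4.2}, {"translation": [0, 0, 0.25], "twist": [0, 0, 0], "hand": 3.4}, {"translation": [0, 0, 0.25], "twist": [0, 0, 0], "hand": 2.8}, {"translation": [0, 0, 0.25], "twist": [0, 0, 0], "hand": 2.3}, {"translation": [0, 0, 0.25], "twist": [0, 0, 0], "hand": 1.5}, {"translation": [0, 0, 0.25], "twist": [0, 0, 0], "hand": 1.2}, {"translation": [0, 0, 0.25], "twist": [0, 0, 0], "hand": 1.2}, {"translation": [0, 0, 0.25], "twist": [0, 0, 0], "hand": 1.2}])

```text
t: 28.72
ee_pos: [0.4176, -0.1555, -0.0072]
ee_rot: [3.141, 0.0, 1.058]
force: [-0.9, -0.1, 5.6]
opening: 0.025
```

```bash
python3 -c "
from h import *
p=json.load(open('poses.json'))['oblong_tray']; print(p)
y=p[2]
go((.55,-.15,.15,1.06),(.55,.15,.15,2.1),(p[0],p[1]-.03,.12,y))"
```

```text
[0.5301537324928969, 0.44055743820596754, 3.037986684365696]
[6.98, 11.27, -15.72] [0.0, 0.0, -0.002]
[33.11, -3.45, -15.73] [0.0, 0.0, -1.042]
[54.84, -17.97, -12.73] [0.0, 0.0, -1.98]
pose [ 0.4176 -0.1555 -0.0072] [3.141 0.    1.058] open 0.025 t 28.72 F [-0.9 -0.1  5.6]
```

Request:
servo_tool(motion=[{"translation": [0, 0, -1], "twist": [0, 0, 0], "hand": 1.2}, {"translation": [0, 0, -4], "twist": [0, 0, 0], "hand": 1.2}, {"translation": [0, 0, -8], "twist": [0, 0, 0], "hand": 1.2}, {"translation": [0, 0, -12], "twist": [0, 0, 0], "hand": 1.2}, {"translation": [3.5, 5.5, -15.7], "twist": [0, 0, -0.05], "hand": 1.2}, {"translation": [3.5, 5.5, -15.7], "twist": [0, 0, -0.05], "hand": 1.2}, {"translation": [7, 11, -15.7], "twist": [0, 0, -0.1], "hand": 1.2}, {"translation": [7, 11, -15.7], "twist": [0, 0, -0.1], "hand": 1.2}, {"translation": [33, -3.5, -15.7], "twist": [0, 0, -1.04], "hand": 1.2}, {"translation": [33, -3.5, -15.7], "twist": [0, 0, -1.04], "hand": 1.2}, {"translation": [33, -3.5, -15.7], "twist": [0, 0, -1.04], "hand": 1.2}, {"translation": [33, -3.5, -15.7], "twist": [0, 0, -1.04], "hand": 1.2}, {"translation": [33, -3.5, -15.7], "twist": [0, 0, -1.04], "hand": 1.2}, {"translation": [33, -3.5, -15.7], "twist": [0, 0, -1.04], "hand": 1.2}, {"translation": [33, -3.5, -15.7], "twist": [0, 0, -1.04], "hand": 1.2}, {"translation": [33, -3.5, -15.7], "twist": [0, 0, -1.04], "hand": 1.2}, {"translation": [33, -3.5, -15.7], "twist": [0, 0, -1.04], "hand": 1.2}])

```text
t: 30.13
ee_pos: [0.5484, 0.1521, 0.1491]
ee_rot: [-3.141, -0.001, 2.105]
force: [-0.3, -0.6, 0.3]
opening: 0.025
```

```bash
python3 w.py oblong_tray; python3 -c "
from h import *
p=json.load(open('poses.json'))['oblong_tray']
go((p[0],p[1],.15,p[2]),(p[0],p[1],.03,p[2]),(p[0],p[1],-.0042,p[2]))"
```

```text
oblong_tray none
[26.13, 13.0, -0.09] [-0.001, -0.0, -0.942]
[26.13, 13.01, 11.91] [-0.001, -0.0, -0.942]
[26.13, 13.01, 15.33] [-0.001, -0.0, -0.942]
pose [0.5487 0.1493 0.1492] [-3.141 -0.     2.096] open 0.0254 t 30.23 F [ 0.5 -0.7  0.1]
```

Request:
servo_tool(motion=[{"translation": [26, 13, 0], "twist": [0, 0, -0.94], "hand": 1.2}, {"translation": [26, 13, 0], "twist": [0, 0, -0.94], "hand": 1.2}, {"translation": [26, 13, 0], "twist": [0, 0, -0.94], "hand": 1.2}, {"translation": [26, 13, 0], "twist": [0, 0, -0.94], "hand": 1.2}, {"translation": [26, 13, 0], "twist": [0, 0, -0.94], "hand": 1.2}, {"translation": [26, 13, 0], "twist": [0, 0, -0.94], "hand": 1.2}, {"translation": [26, 13, 0], "twist": [0, 0, -0.94], "hand": 1.2}, {"translation": [26, 13, 0], "twist": [0, 0, -0.94], "hand": 1.2}, {"translation": [26, 13, 0], "twist": [0, 0, -0.94], "hand": 1.2}, {"translation": [26, 13, 0], "twist": [0, 0, -0.94], "hand": 1.2}])

```text
t: 31.07
ee_pos: [0.5313, 0.4379, 0.1491]
ee_rot: [-3.141, -0.0, 3.032]
force: [-0.2, -0.1, -1.0]
opening: 0.0252
```

```bash
cp poses.json p0.json; python3 w.py oblong_tray; python3 -c "
from h import *
p=json.load(open('p0.json'))['oblong_tray']
go((p[0],p[1],.03,p[2]),(p[0],p[1],-.0042,p[2]))"
```

```text
oblong_tray [0.5314 0.4428 3.0285] iou 0.82 was [0.53  0.441 3.038] bbox [ 99 197] [245 317]
[0.16, 0.3, 11.97] [-0.0, -0.0, -0.006]
[0.16, 0.3, 15.39] [-0.0, -0.0, -0.006]
pose [0.5314 0.4374 0.1497] [-3.141 -0.     3.032] open 0.0252 t 31.17 F [-0.6 -0.4 -0.1]
```

Request:
servo_tool(motion=[{"translation": [0.1, 0.4, 3], "twist": [0, 0, 0], "hand": 1.2}, {"translation": [0.1, 0.4, 7], "twist": [0, 0, 0], "hand": 1.2}, {"translation": [0.1, 0.4, 10], "twist": [0, 0, 0], "hand": 1.2}, {"translation": [0.1, 0.4, 12.5], "twist": [0, 0, 0], "hand": 1.2}, {"translation": [0.1, 0.4, 14], "twist": [0, 0, 0], "hand": 1.2}, {"translation": [0.1, 0.4, 14.6], "twist": [0, 0, 0], "hand": 1.2}, {"translation": [0.1, 0.4, 14.9], "twist": [0, 0, 0], "hand": 1.2}, {"translation": [0.1, 0.4, 14.9], "twist": [0, 0, 0], "hand": 1.2}, {"translation": [0.1, 0.4, 14.9], "twist": [0, 0, 0], "hand": 1.2}])

```text
t: 31.92
ee_pos: [0.5309, 0.4434, 0.0021]
ee_rot: [3.14, 0.002, 3.036]
force: [0.6, 0.7, -0.4]
opening: 0.0253
```

Request:
servo_tool(motion=[{"translation": [0, 0, 0.1], "twist": [0, 0, 0], "hand": 1.2}, {"translation": [0, 0, 0.2], "twist": [0, 0, 0], "hand": 1.2}, {"translation": [0, 0, 0.2], "twist": [0, 0, 0], "hand": 1.2}])

```text
t: 32.17
ee_pos: [0.5302, 0.4437, -0.0008]
ee_rot: [3.141, 0.001, 3.038]
force: [0.0, -0.2, -0.7]
opening: 0.0251
```

Request:
servo_tool(motion=[{"translation": [0, 0, 0.1], "twist": [0, 0, 0], "hand": 1.2}, {"translation": [0, 0, 0.2], "twist": [0, 0, 0], "hand": 1.2}, {"translation": [0, 0, 0.3], "twist": [0, 0, 0], "hand": 1.2}, {"translation": [0, 0, 0.3], "twist": [0, 0, 0], "hand": 1.2}])

```text
t: 32.5
ee_pos: [0.53, 0.4436, -0.0041]
ee_rot: [3.141, 0.0, 3.038]
force: [-1.2, -2.0, 4.0]
opening: 0.0254
```

Contact. Release and retreat.

Request:
servo_tool(motion=[{"translation": [0, 0, 0], "twist": [0, 0, 0], "hand": 2.7}, {"translation": [0, 0, 0], "twist": [0, 0, 0], "hand": 3.2}, {"translation": [0, 0, 0], "twist": [0, 0, 0], "hand": 3.8}, {"translation": [0, 0, 0], "twist": [0, 0, 0], "hand": 4.2}, {"translation": [0, 0, 0], "twist": [0, 0, 0], "hand": 4.2}, {"translation": [0, 0, -2], "twist": [0, 0, 0], "hand": 4.2}, {"translation": [0, 0, -5], "twist": [0, 0, 0], "hand": 4.2}, {"translation": [0, 0, -9], "twist": [0, 0, 0], "hand": 4.2}, {"translation": [0, 0, -13], "twist": [0, 0, 0], "hand": 4.2}, {"translation": [0, 0, -17], "twist": [0, 0, 0], "hand": 4.2}, {"translation": [0, 0, -21], "twist": [0, 0, 0], "hand": 4.2}, {"translation": [0, 0, -23], "twist": [0, 0, 0], "hand": 4.2}, {"translation": [0, 0, -23], "twist": [0, 0, 0], "hand": 4.2}, {"translation": [0, 0, -23], "twist": [0, 0, 0], "hand": 4.2}])

```text
t: 33.67
ee_pos: [0.5304, 0.4438, 0.2271]
ee_rot: [3.14, 0.002, 3.038]
force: [-0.4, -0.2, -0.9]
opening: 0.0418
```

```bash
cp p0.json poses.json; python3 - <<'E'
from w import *
P,o=wrist(["eraser","oblong_tray"]) if 0 else (json.load(open("poses.json")),{})
c=robot.capture("wrist"); P0=P["oblong_tray"]
for d in robot.trace("wrist","eraser")[:2]: print("eraser",fit([(c,d["mask"])],"eraser",(P0[0],P0[1],P0[2]+np.pi/2),.003))
for d in robot.trace("wrist","oblong_tray")[:1]: print("tray",fit([(c,d["mask"])],"oblong_tray",P0))
s=robot.capture("scene"); d=near(robot.trace("scene","calculator"),s,"calculator",np.array(P["calculator"][:2]),.007)
print("calc scene",fit([(s,d["mask"])],"calculator",P["calculator"]))
f=np.hstack([cv2.resize(s["frame"],(480,360)),cv2.resize(c["frame"],(320,360))]); cv2.imwrite("pics/end.png",f[:,:,::-1])
E
```

```text
eraser (array([0.52930484, 0.44513655, 4.61819618]), np.float64(0.9289855072463769))
tray (array([0.53155163, 0.44327252, 3.03123974]), np.float64(0.8704988123515439))
calc scene (array([ 0.34038508,  0.27672137, -3.21388363]), np.float64(0.7773109243697479))
```

View pics/end.png

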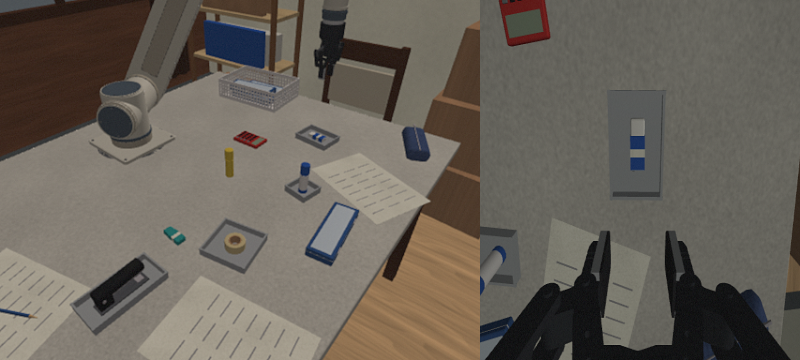

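All four are in their trays, and the calculator and look-alikes haven't been touched. Handing in.

```bash
python3 -c "
from cell import robot
print(robot.sign_off())"
```

```text
the job is handed in; nothing more can be done
None
```

All four items are in their trays, placed in the order asked, and the job was handed in at about 34 s of the 122 s allowed. Each one was lowered until the force sensor showed contact, then released.

**Final checks (last scene and wrist pictures):**
- **Stapler:** it stands on its base in the long tray, clear of all four walls.
- **Tape roll:** it lies flat in the square tray.
- **Glue stick:** it is upright in the smallest tray, about 1 mm from the centre.
- **Eraser:** it lies flat in the oblong tray, about 3 mm from the centre.
- **Left alone:** the calculator and both look-alikes were not touched. The calculator's last position fit was poor (overlap 0.78) but within about 5 mm of the first.

**What went wrong or disagreed:**
- **Missed first grasp:** my first try at the stapler closed on nothing, just above its arm. No push on the stapler showed in the pictures or forces.
- **Fingertip height:** the fingertips sat about 12–19 mm above the reported TCP, where `tip_extent` puts them 17 mm ahead of it. I used the observed offset for every later grasp and did not find the cause.
- **Opening reading:** it reads about 1–2 mm low on known widths (52 mm on the 54 mm tape, for example).

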